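Pack the tested relay modules and ring for the supervisor

TASK

The white relay modules on the test rail have passed their test: set the brown base pad in the stacking jig, pull every white relay module up off the rail and stack them all squarely and right way up on the base pad inside the jig, and cover the stack squarely with the blue top pad, label up. Then press the plunger of the desk bell right down to its stop to call the supervisor. Leave the dark power supply clipped on the rail where it is and keep the paper cup standing.

Things in the scene. Friction and masses are not known exactly. Their poses are not given: they have to be found in the camera images.
- rail: Fixed test rail: grey plate 90 (x) by 500 (y) by 12 mm with an aluminium top-hat rail 35 mm wide along its y axis, its edges 27 mm above the table. Origin: centre of the plate's underside. Modules sit astride it at five places 80 mm apart (y = -160 to 160 mm), at least 25 mm free between them. Grey end clamps at y = +-234 mm, tops 45 mm above the table.
- relay1: White relay module with black terminal rows and a green lamp on top, 84 (x) by 45 (y) by 34 mm, about 0.17 kg. Origin: centre of its underside, z up. On the rail its underside is 15 mm and its flat top 49 mm above the table. A channel along y under it, 40 mm wide and 12 mm deep, straddles the rail; sides and ends are plain. Two to four of the relay modules are there; None when absent.
- relay2: Relay module, same as relay1. A sprung orange foot grips under each edge of the rail, so a module must be pulled straight up with about 10 to 15 N; the feet snap free within the first 6 mm. It can slide along the rail.
- relay3: Relay module, same as relay1. Modules lie flat on the pad and on one another, 34 mm a layer; only the first layer stands within the jig's angles, the rest stack freely above.
- relay4: Relay module, same as relay1; None when absent.
- supply: Power-supply module, near-black, 84 (x) by 54 (y) by 48 mm high, 0.25 kg, clipped to the rail in the same way as the relay modules, in any one of the five places; it stays there (it may slide along the rail by up to 30 mm). Origin: centre of its underside, z up.
- jig: Fixed stacking jig: plywood base 150 (x) by 110 (y) by 12 mm; four 3 mm thick aluminium corner angles enclose a pocket 91 (x) by 52 (y) mm, upright to 64 mm above the table, then flared outwards to 72 mm. Their legs cover 14 mm from each corner, so the middle 60 mm of the long sides (facing +-y) is open for fingers. Origin: centre of the base's underside.
- jig_floor (a point): Centre of the pocket's floor, on the top face of the jig's base, 12 mm above the table; axes as the jig's.
- base_pad: Brown board pad with a darker edge band, 84 (x) by 45 (y) by 12 mm, 0.06 kg, loose, starting flat on the table; both faces are alike. Origin: centre of its underside, z up. It lies at the bottom of the stack.
- top_pad: Blue pad with a white label on its upper face, 84 (x) by 45 (y) by 12 mm, 0.06 kg, loose, starting flat on the table. Origin: centre of its underside, z up.
- bell_plunger (a joint): The bell's plunger: 0 up, 0.007 (m) right down on its stop. A spring lifts it back: about 2 N to start it, 7 N at the stop.
- bell_top (a point): Centre of the top face of the bell's brass plunger, a knob 16 mm across, 65 mm above the table when up; it sinks straight down by 7 mm. It belongs to a chromed desk bell, 85 mm across and 0.4 kg, loose on the table on rubber feet, its dome 47 mm high.
- cup: Pale paper cup, 74 mm across and 85 mm high, empty, upright on the table beyond the jig; not part of the job. Origin: centre of its underside, z up.
Mind the look-alikes: they are no part of the job. What is shaped like the relay3 but red is not meant.

How it is judged:
By the outcome, as a careful person would: the job done as asked, in the order asked, and still so for the second after the job is handed in, with the robot touching nothing.
Of relay1, relay2, relay3, relay4 only 2 to 4 are there at a start; the rules pass over those that are not, and their reading is None.
At some moment in a run one of base_pad, bell may be knocked a few centimetres aside while the robot is not near it.
It also fails if it takes over 210 s, if anything falls off the work surface, if the arm or the gripper's body presses on something with over 40 N, if the wrist force passes 120 N, or if a joint passes its speed limit or range.

ROBOT

A 6-joint arm with a two-finger parallel gripper is mounted at the origin on the work surface. World frame = base frame: x ahead of the robot, y to its left, z up, the work surface at z = 0. Lengths are in m, angles in rad, forces in N, time in s.
With the tool pointing down it reaches from about 0.375 to 0.9 m from the base axis. Payload 3.1 kg.
Tool frame: the origin (TCP) lies on the centre line of the jaws, within the pads' length; the fingertips stand 25 mm ahead of it and the grasp point (between the pads) lies 6 mm ahead of it (robot.nose_length is the y of the fingertips in the tool frame, in m); y points along the fingers, z is the direction in which the jaws open and shut, and the axes are right-handed (so a half turn about y gives the same grasp; the last joint's range is limited). The gripper opens to 87 mm and grips with 3 to 60 N. Pads are 19 mm wide; open, the fingers measure 117 mm over their backs; the gripper's body (75 mm by 190 mm) begins 51 mm behind the grasp point.
Start: joints at [-1.411, 0.527, 1.433, -0, 1.181, -0.178], TCP at [0.208, -0.589, 0.248] pointing down, gripper open.
Joint ranges: [-3.08, 3.08], [-0.75, 2.2], [0.22, 2.44], [-1.43, 4.57], [0, 2.65], [-2.85, 2.85]. Speed limits (rad/s): [2.79, 2.79, 3.14, 3.14, 3.14, 3.14].

INTERFACE

Orientations are given as a unit quaternion [x, y, z, w].
In Python, from rig import robot, eyes, ticket gives the robot as it stands.
- The arm moves only by the tool play_rows, never from a script. Its argument "series" is a list of rows, each a list of 7 numbers: the opening, from 0 (shut) to 1 (fully open), then the shift along the tool's x, y, z scaled (see below), then the turn, a rotation vector about the tool's x, y, z scaled (see below). In form: [[claw, dx, dy, dz, ax, ay, az], ...]. A call has 1 to 12 rows; each row shifts and turns the commanded pose from where the row before left it, along the tool's axes as they then stand; what a row does not reach is not made up. The controller multiplies each number of a shift by 100 mm and each number of a turn by 180 degrees. A row lasts 1/12 s, in which the tool goes at most 41.7 mm and 7.16 degrees, less where a joint would pass 70% of its speed; a pose out of reach is approached as far as the arm can. A call with a number of a shift or a turn outside -1 to 1 is refused whole. A call with a gripper value outside its range is refused whole. The fingers move at their own pace and stop on an object; "grip_force" is the grip in N (left out, the last holds). Time passes only in rows, so rows that do not move let the fingers close. It gives the time, the measured TCP pose, the force and the opening at its end, in the units of the state.
- robot.get_obs(): the state, without advancing time (a new reading comes with each control period).
- eyes.camera(name): name is "scene" or "top" or "wrist"; returns the picture (400x640x3 uint8, red, green, blue); there is no depth.
- eyes.camera_params(name): a dict with "K" (3x3 intrinsics, pixels), "rvec" (rotation vector, rad) and "tvec" (3), from world to camera coordinates, as OpenCV has them. Camera axes: x right, y down, z forward; pixel columns grow to the right and rows downward; lengths in m; the calibration is good to about 2 mm. A picture is of the moment at which its call begins: read the wrist's pose just before it. camera_params takes no time and is no camera call; for the wrist camera it gives the pose at the moment of the call.
- ticket.hand_in(): hands the job in, once; it reports no verdict.
The state is a dict: "time": time; "q": joint angles; "joint_velocities": joint speeds; "joint_torque": joint torques, N m; "position": TCP position; "tool_rot": TCP orientation; "ft_force": force on the tool from outside, world axes, zero at the start; "moment": the same for the moment, N m; "grip_width": finger opening in m.
Only numpy, scipy, OpenCV 4.12 (cv2) and the standard library are available. Lean on these libraries where they do the work, as an engineer would, in place of code of your own. Each camera call takes 0.05 s, during which the arm holds its last target.

## Working session

There is one attempt and no reset: what is moved stays moved. The work goes in short steps, Python scripts to look and compute and a tool call to move; the robot and the scene stay as the last step left them, time stands still between calls to the robot, and variables do not carry over. Pictures are saved under pics/ and viewed, and the job is handed in when it is done.

Besides the shell and the picture viewer there is one more tool, called after "Emit:" as name(argument=value, ...) on one line, values as JSON. play_rows: Moves the arm, as the interface text tells. Its arguments: {"type":"object","properties":{"series":{"type":"array","items":{"type":"array","items":{"type":"number"}}},"grip_force":{"type":"number"}},"required":["series"]}

```bash
ls; mkdir -p pics; python3 - <<'E'
from rig import robot, eyes, ticket
import cv2
print(robot.get_obs())
for n in ["scene","top","wrist"]:
    im=eyes.camera(n); cv2.imwrite(f"pics/{n}0.png",im[:,:,::-1]); print(n,eyes.camera_params(n))
E
```

```text
pics
{'time': 0.0, 'q': array([-1.41046885e+00,  5.28469874e-01,  1.43394396e+00,  2.12817470e-06,
        1.18137494e+00, -1.78517737e-01]), 'joint_velocities': array([ 0.00028416, -0.00026103, -0.00123555, -0.00045597, -0.0003262 ,
        0.00247485]), 'joint_torque': array([ 4.94746528e-04, -4.40039492e+01, -1.76596284e+01,  6.34386158e-02,
        5.83374419e-02, -1.70218541e-04]), 'position': array([ 0.20765376, -0.58875706,  0.24655605]), 'tool_rot': array([-0.11921946,  0.69775866, -0.69620585,  0.11923498]), 'ft_force': array([ 0.92080473, -0.56589012, -0.64072717]), 'moment': array([-0.01154116, -0.01251475, -0.02244347]), 'grip_width': 0.08674650999715673}
scene {'K': array([[465.85626469,   0.        , 321.13401163],
       [  0.        , 465.85626469, 198.19541898],
       [  0.        ,   0.        ,   1.        ]]), 'rvec': array([ 1.56483079,  2.1929236 , -0.67477306]), 'tvec': array([ 0.18442263, -0.35235203,  1.61764648])}
top {'K': array([[481.60517463,   0.        , 319.79354234],
       [  0.        , 481.60517463, 203.74411269],
       [  0.        ,   0.        ,   1.        ]]), 'rvec': array([ 2.18469183, -2.12759338,  0.0976105 ]), 'tvec': array([-0.02180267,  0.53187576,  1.05808558])}
wrist {'K': array([[297.46106009,   0.        , 320.82836896],
       [  0.        , 297.46106009, 204.16384687],
       [  0.        ,   0.        ,   1.        ]]), 'rvec': array([-2.38561108,  1.68773837,  0.22232542]), 'tvec': array([-0.62378779, -0.03141227,  0.39020366])}
```

View pics/scene0.png

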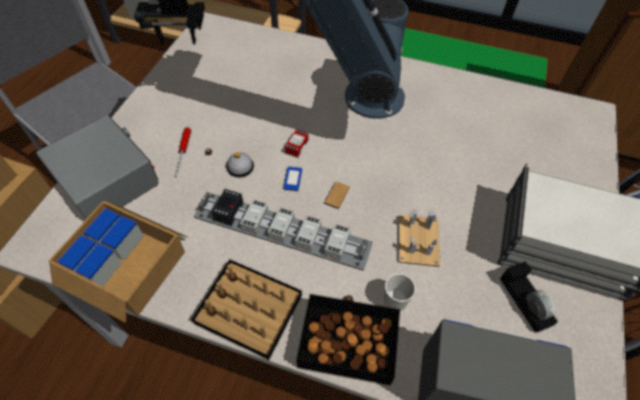

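View pics/top0.png

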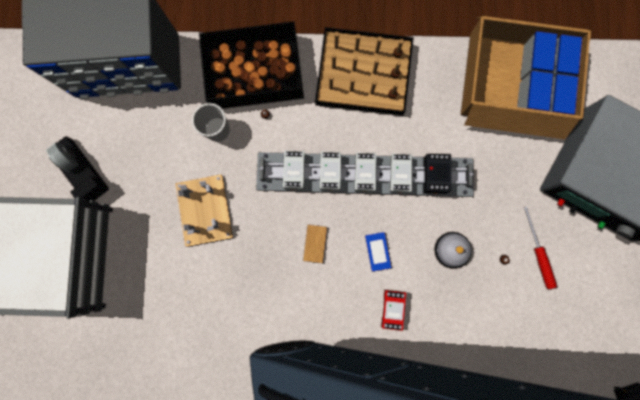

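View pics/wrist0.png

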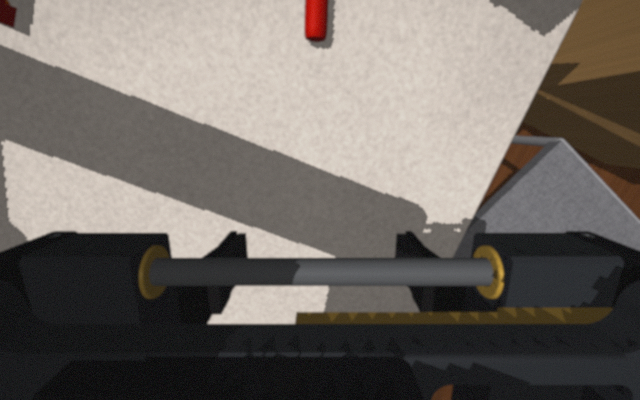

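The top view shows four white relays at about (293,170), (330,172), (365,172) and (401,173), with the supply at (438,173). The base pad is at (315,244), the top pad at (378,251), the bell at (454,250), the jig at (205,210) and the cup at (210,122). The red look-alike is at (395,310). Next I'll measure them.

```bash
cat > h.py <<'E'
import numpy as np, cv2
from rig import robot, eyes, ticket
from scipy.spatial.transform import Rotation as R
def ray(p,u,v):
    Rm=cv2.Rodrigues(np.array(p["rvec"]))[0]; t=np.array(p["tvec"]).ravel()
    d=Rm.T@np.linalg.inv(p["K"])@np.array([u,v,1.]); return -Rm.T@t,d
def onz(p,u,v,z):
    c,d=ray(p,u,v); return c+d*(z-c[2])/d[2]
def proj(p,X):
    return cv2.projectPoints(np.array(X,float).reshape(-1,3),np.array(p["rvec"],float),np.array(p["tvec"],float),p["K"],None)[0].reshape(-1,2)
def blobs(p,mask,z,amin=60,show=True):
    """components -> world outline on plane z -> minAreaRect (mm)"""
    cs,_=cv2.findContours(mask.astype(np.uint8),cv2.RETR_EXTERNAL,cv2.CHAIN_APPROX_NONE)
    out=[]
    for c in cs:
        if cv2.contourArea(c)<amin: continue
        W=np.array([onz(p,*q,z)[:2] for q in c[:,0]])*1000
        (x,y),(w,h),a=cv2.minAreaRect(W.astype(np.float32))
        if w<h: w,h,a=h,w,a+90
        a=(a+90)%180-90
        out.append((x,y,w,h,a)); 
        if show: print("px",c[:,0].mean(0).round(),"xy %.1f %.1f size %.1f x %.1f long-axis ang %.1f"%out[-1])
    return out
def pose():
    o=robot.get_obs(); Rm=R.from_quat(o["tool_rot"]).as_matrix()
    return o,Rm
E
python3 - <<'E'
from h import *
p=eyes.camera_params("top"); im=eyes.camera("top")
hsv=cv2.cvtColor(im,cv2.COLOR_RGB2HSV); 
H,S,V=[hsv[...,i].astype(int) for i in range(3)]
big=cv2.resize(im[120:300,150:490],None,fx=2.3,fy=2.3,interpolation=cv2.INTER_CUBIC); cv2.imwrite("pics/crop.png",big[:,:,::-1])
print("blue"); blobs(p,(H>100)&(H<130)&(S>120)&(V>60),.012)
print("brown"); blobs(p,(H>8)&(H<25)&(S>90),.012)
print("white"); m=(S<30)&(V>195); m[:140]=0; m[205:]=0; m[:,:270]=0; m[:,425:]=0
blobs(p,m,.049,30)
for n,(u,v) in dict(a=(315,244),j=(205,210),rail=(350,185),w=(300,170)).items(): print(n,hsv[v,u])
E
```

```text
blue
px [378. 251.] xy 429.4 -141.8 size 81.0 x 44.0 long-axis ang 11.4
px [41. 65.] xy 850.6 668.6 size 67.5 x 9.5 long-axis ang -83.2
px [134.  58.] xy 873.0 444.7 size 69.8 x 8.7 long-axis ang -84.6
px [567.  74.] xy 856.3 -577.1 size 189.5 x 52.9 long-axis ang -7.0
px [542.  70.] xy 863.4 -520.1 size 189.7 x 53.2 long-axis ang -7.1
brown
px [315. 244.] xy 443.2 1.3 size 82.2 x 44.6 long-axis ang -5.2
px [203. 211.] xy 512.9 258.7 size 149.1 x 110.2 long-axis ang 12.3
px [252.  66.] xy 859.6 161.4 size 200.4 x 144.3 long-axis ang -79.0
px [407.  44.] xy 862.0 -176.6 size 1157.2 x 335.9 long-axis ang -89.0
px [11. 13.] xy 979.1 755.4 size 72.9 x 51.5 long-axis ang 5.5
white
px [346. 200.] xy 544.5 -67.5 size 341.2 x 26.9 long-axis ang -88.5
px [401. 172.] xy 605.7 -185.7 size 50.1 x 37.8 long-axis ang 0.6
px [365. 171.] xy 606.1 -106.9 size 49.9 x 40.1 long-axis ang 1.1
px [327. 171.] xy 606.2 -18.8 size 55.8 x 49.8 long-axis ang -88.6
px [289. 169.] xy 606.4 66.3 size 64.8 x 49.9 long-axis ang -88.6
px [348. 146.] xy 658.5 -65.2 size 345.6 x 34.2 long-axis ang -88.7
a [ 16 151 184]
j [ 18 120 217]
rail [ 90   6 134]
w [  0   0 205]
```

View pics/crop.png

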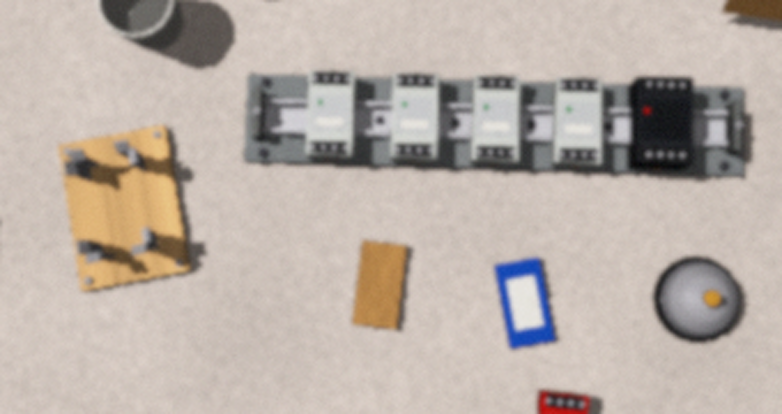

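```bash
cat >> h.py <<'E'
def go(x,y,z,yaw):
    """print total tool-axis shift (units of 100mm) & turn about tool y (units 180deg) to a tool-down pose; x,y,z of TCP in mm"""
    o,Rm=pose(); d=np.array([x,y,z])/1000-o["position"]
    cur=np.degrees(np.arctan2(Rm[1,0],Rm[0,0]))
    w=((yaw-cur+90)%180)-90
    c,s=np.cos(np.radians(yaw)),np.sin(np.radians(yaw))
    T=np.array([[c,0,-s],[s,0,c],[0,-1,0]]).T
    Rt=np.array([[c,0,-s],[s,0,c],[0,-1,0]])
    if abs(((yaw-cur+180)%360)-180)>90: Rt=Rt@np.diag([-1,1,-1])
    rv=R.from_matrix(Rm.T@Rt).as_rotvec()/np.pi
    print("t %.2f pos"%o["time"],(o["position"]*1000).round(1),"yaw %.2f"%cur,"tilt %.2f"%np.degrees(np.arccos(-Rm[2,1])),"F",o["ft_force"].round(1),"w %.1f"%(o["grip_width"]*1000),"q",o["q"].round(2))
    print("shift now-frame",(Rm.T@d*10).round(3),"| after-turn frame",(Rt.T@d*10).round(3),"| turn",rv.round(4))
E
python3 -c "
from h import *
go(443,1,180,-5.2)"
```

```text
t 0.20 pos [ 207.7 -589.   246.9] yaw -160.59 tilt 0.08 F [-0.4 -0.5 -0.2] w 87.1 q [-1.41  0.53  1.43  0.    1.18 -0.18]
shift now-frame [-4.18   0.677 -4.782] | after-turn frame [-1.809  0.669 -6.089] | turn [0.0004 0.1367 0.    ]
```

Emit:
play_rows(series=[[1,0,0,0,0,0.034,0],[1,0,0,0,0,0.034,0],[1,0,0,0,0,0.034,0],[1,0,0,0,0,0.0345,0],[1,-0.1,0,-0.3,0,0,0],[1,-0.1,0,-0.3,0,0,0],[1,-0.1,0,-0.3,0,0,0],[1,-0.1,0,-0.3,0,0,0],[1,-0.1,0,-0.3,0,0,0],[1,-0.1,0,-0.3,0,0,0],[1,-0.1,0,-0.3,0,0,0],[1,-0.1,0,-0.3,0,0,0]])

```text
time: 1.2
position: [0.3093, -0.3561, 0.2475]
tool_rot: [0.032, 0.706, -0.706, -0.032]
ft_force: [-0.1, -0.8, 0.4]
grip_width: 0.0868
```

Emit:
play_rows(series=[[1,-0.1,0,-0.3,0,0,0],[1,-0.1,0,-0.3,0,0,0],[1,-0.1,0,-0.3,0,0,0],[1,-0.1,0,-0.3,0,0,0],[1,-0.1,0,-0.3,0,0,0],[1,-0.1,0,-0.3,0,0,0],[1,-0.1,0,-0.3,0,0,0],[1,-0.1,0,-0.3,0,0,0],[1,-0.1,0,-0.3,0,0,0],[1,-0.1,0.3,-0.3,0,0,0],[1,0,0.3,-0.1,0,0,0],[1,0,0,0,0,0,0]])

```text
time: 2.2
position: [0.4329, -0.0557, 0.1853]
tool_rot: [0.027, 0.708, -0.705, -0.034]
ft_force: [-1.5, 0.1, 0.4]
grip_width: 0.087
```

```bash
python3 - <<'E'
from h import *
go(443,1,180,-5.2)
p=eyes.camera_params("wrist"); im=eyes.camera("wrist"); cv2.imwrite("pics/w1.png",im[:,:,::-1])
c,_=ray(p,0,0); print("cam",c)
p=eyes.camera_params("top"); im=eyes.camera("top"); cv2.imwrite("pics/t1.png",im[:,:,::-1])
E
```

```text
t 2.20 pos [432.9 -55.7 185.3] yaw 175.07 tilt 0.59 F [-1.5  0.1  0.4] w 87.0 q [-0.39  0.39  1.95  0.    0.82  1.27]
shift now-frame [-0.053  0.054 -0.573] | after-turn frame [-0.05   0.053 -0.573] | turn [0.0011 0.0015 0.0031]
cam [ 0.5037676  -0.06192621  0.32192643]
```

View pics/w1.png

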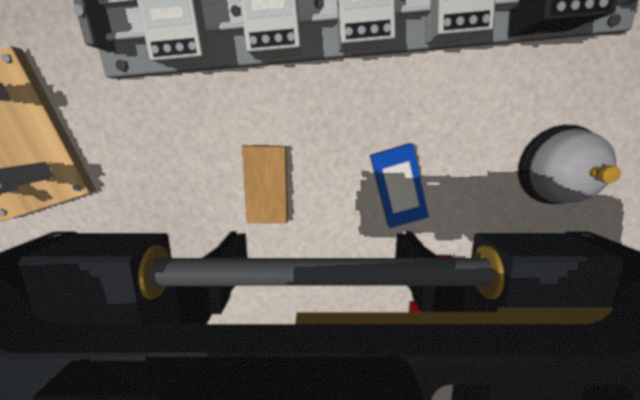

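View pics/t1.png

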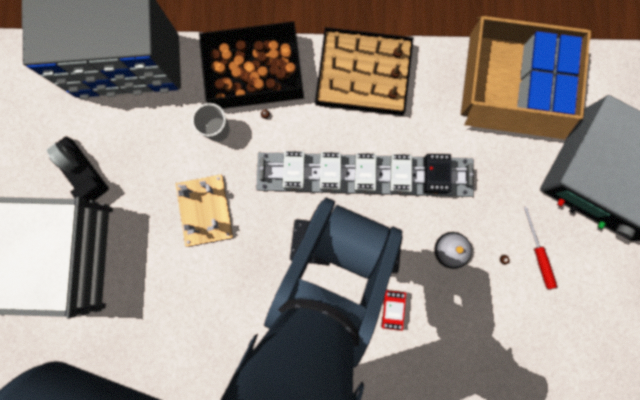

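```bash
python3 - <<'E'
from h import *
p=eyes.camera_params("wrist"); im=eyes.camera("wrist")
hsv=cv2.cvtColor(im,cv2.COLOR_RGB2HSV); H,S,V=[hsv[...,i].astype(int) for i in range(3)]
m=(H>100)&(H<130)&(S>100)&(V>50); blobs(p,m,.012)
m=(H>8)&(H<25)&(S>90); m[226:]=0; blobs(p,m,.012)
go(443,1,180,-5.2)
E
```

```text
px [396. 188.] xy 430.6 -139.4 size 83.0 x 44.9 long-axis ang 12.0
px [597. 176.] xy 427.8 -352.5 size 31.2 x 17.5 long-axis ang 60.6
px [263. 187.] xy 443.9 3.4 size 82.4 x 44.7 long-axis ang -5.3
px [ 31. 151.] xy 514.4 258.4 size 149.2 x 116.1 long-axis ang 12.2
t 2.35 pos [436.2 -59.7 189.3] yaw 174.85 tilt 0.02 F [ 0.5 -0.8  0.4] w 87.0 q [-0.39  0.38  1.94 -0.    0.82  1.27]
shift now-frame [-0.013  0.093 -0.61 ] | after-turn frame [-0.012  0.093 -0.61 ] | turn [-0.0001  0.0003 -0.0001]
```

Emit:
play_rows(series=[[1,-0.02,0.1,-0.3,0,0,0],[1,0,0.1,-0.32,0,0,0],[1,0,0.3,0,0,0,0],[1,0,0.3,0,0,0,0],[1,0,0.3,0,0,0,0],[1,0,0.2,0,0,0,0],[1,0,0.1,0,0,0,0],[1,0,0,0,0,0,0],[1,0,0,0,0,0,0]], grip_force=20)

```text
time: 3.1
position: [0.4448, 0.0011, 0.0496]
tool_rot: [-0.033, -0.706, 0.707, 0.032]
ft_force: [0.2, -0.7, -0.1]
grip_width: 0.0867
```

```bash
python3 -c "
from h import *
go(443.6,2.4,28,-5.2)
im=eyes.camera('wrist'); cv2.imwrite('pics/w2.png',im[:,:,::-1])"
```

```text
t 3.10 pos [444.8   1.1  49.6] yaw 174.74 tilt 0.12 F [ 0.2 -0.7 -0.1] w 86.7 q [-0.25  0.68  2.03 -0.    0.44  1.41]
shift now-frame [ 0.013  0.216 -0.012] | after-turn frame [ 0.013  0.216 -0.012] | turn [-0.0001 -0.0003 -0.0007]
```

View pics/w2.png

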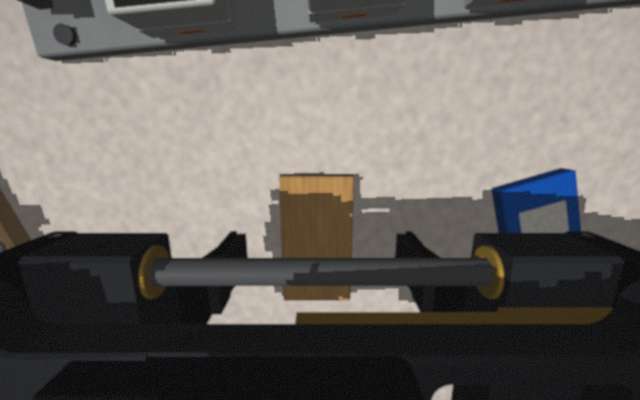

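Emit:
play_rows(series=[[1,0.012,0.1,-0.012,0,0,0],[1,0,0.08,0,0,0,0],[1,0,0.035,0,0,0,0],[1,0,0,0,0,0,0],[0,0,0,0,0,0,0],[0,0,0,0,0,0,0],[0,0,0,0,0,0,0],[0,0,0,0,0,0,0],[0,0,0,0,0,0,0],[0,0,0,0,0,0,0]], grip_force=20)

```text
time: 3.98
position: [0.4425, 0.0038, 0.0275]
tool_rot: [-0.032, -0.706, 0.706, 0.032]
ft_force: [-0.4, 0.3, -0.9]
grip_width: 0.0553
```

```bash
python3 -c "
from h import *
go(443.6,2.4,120,-5.2)"
```

```text
t 3.98 pos [442.5   3.8  27.5] yaw 174.85 tilt 0.01 F [-0.4  0.3 -0.9] w 55.3 q [-0.25  0.73  2.04  0.    0.38  1.42]
shift now-frame [-0.013 -0.925  0.013] | after-turn frame [-0.013 -0.925  0.013] | turn [-0.      0.0003 -0.0001]
```

Emit:
play_rows(series=[[0,0,0,0,0,0,0],[0,0,0,0,0,0,0],[0,0,0,0,0,0,0],[0,0,0,0,0,0,0],[0,0,-0.2,0,0,0,0],[0,0,-0.3,0,0,0,0],[0,0,-0.3,0,0,0,0],[0,0,-0.3,0,0,0,0],[0,0,-0.2,0,0,0,0],[0,0,0,0,0,0,0]])

```text
time: 4.82
position: [0.4446, 0.0033, 0.1608]
tool_rot: [-0.035, -0.706, 0.707, 0.029]
ft_force: [0.2, 0.7, 0.1]
grip_width: 0.0449
```

```bash
python3 -c "
from h import *
go(512.9,258.7,130,12.3)
im=eyes.camera('wrist'); cv2.imwrite('pics/w3.png',im[:,:,::-1])"
```

```text
t 4.82 pos [444.6   3.3 160.8] yaw 174.85 tilt 0.47 F [0.2 0.7 0.1] w 44.9 q [-0.24  0.44  1.97  0.    0.73  1.42]
shift now-frame [-0.449  0.309 -2.605] | after-turn frame [-1.212  0.308 -2.349] | turn [-0.0008 -0.0969 -0.0025]
```

View pics/w3.png

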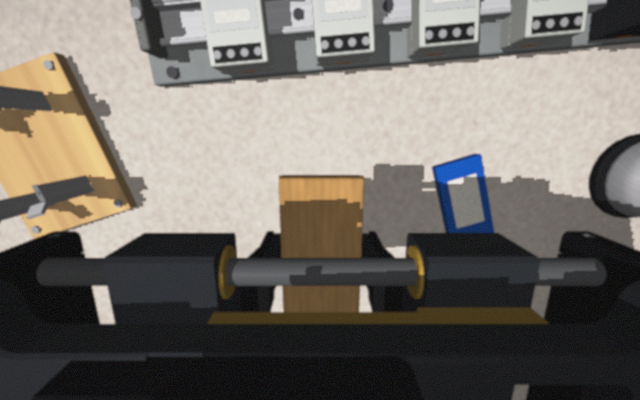

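Emit:
play_rows(series=[[0,0,0,0,0,-0.033,0],[0,0,0,0,0,-0.033,0],[0,0,0,0,0,-0.031,0],[0,-0.05,0,-0.3,0,0,0],[0,-0.05,0,-0.3,0,0,0],[0,-0.05,0,-0.3,0,0,0],[0,-0.05,0,-0.3,0,0,0],[0,-0.05,0,-0.3,0,0,0],[0,-0.05,0,-0.3,0,0,0],[0,-0.05,0,-0.3,0,0,0],[0,0,0,0,0,0,0],[0,0,0,0,0,0,0]])

```text
time: 5.87
position: [0.4305, 0.2174, 0.1558]
tool_rot: [0.078, -0.703, 0.703, -0.076]
ft_force: [-1.4, 0.3, -0.3]
grip_width: 0.0447
```

```bash
python3 - <<'E'
from h import *
go(512.9,258.7,130,12.3)
p=eyes.camera_params("wrist"); im=eyes.camera('wrist'); cv2.imwrite('pics/w4.png',im[:,:,::-1]); print(ray(p,0,0)[0])
hsv=cv2.cvtColor(im,cv2.COLOR_RGB2HSV); H,S,V=[hsv[...,i].astype(int) for i in range(3)]
m=(H>8)&(H<25)&(S>90); m[226:]=0; blobs(p,m,.012)
print(onz(p,320,176,p['tvec'][2]*0+.14))
E
```

```text
t 5.87 pos [430.5 217.4 155.8] yaw -167.49 tilt 0.18 F [-1.4  0.3 -0.3] w 44.7 q [ 0.24  0.49  1.87 -0.    0.79  1.59]
shift now-frame [-0.895  0.255 -0.225] | after-turn frame [-0.893  0.258 -0.228] | turn [-0.0001  0.0012  0.001 ]
[0.4991191  0.23301684 0.29294922]
px [296. 110.] xy 493.5 251.8 size 191.9 x 121.0 long-axis ang 12.6
px [228.  20.] xy 562.5 324.8 size 26.1 x 9.1 long-axis ang 7.7
[0.47360111 0.22773072 0.14      ]
```

View pics/w4.png

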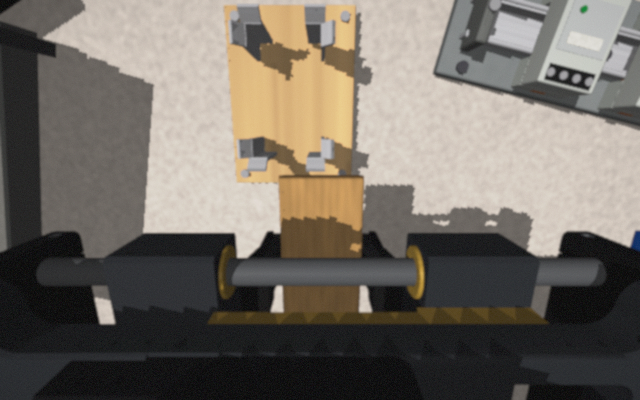

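```bash
python3 - <<'E'
from h import *
p=eyes.camera_params("wrist"); im=eyes.camera('wrist')
hsv=cv2.cvtColor(im,cv2.COLOR_RGB2HSV); H,S,V=[hsv[...,i].astype(int) for i in range(3)]
m=(H>8)&(H<25)&(S>70)&(V>110); m=m.astype(np.uint8); 
L=[];Rr=[];T=[];B=[]
for r in range(45,135,3):
    c=np.where(m[r,200:370])[0]+200; L.append(onz(p,c[0]-.5,r,.012)[:2]); Rr.append(onz(p,c[-1]+.5,r,.012)[:2])
for c in range(265,300,2):
    r=np.where(m[:60,c])[0]; T.append(onz(p,c,r[0]-.5,.012)[:2])
for c in range(240,275,2):
    r=np.where(m[100:200,c])[0]+100; B.append(onz(p,c,r[-1]+.5,.012)[:2])
c,s=np.cos(np.radians(12.3)),np.sin(np.radians(12.3)); A=np.array([[c,s],[-s,c]])
for n,X in zip("LRTB",(L,Rr,T,B)):
    Y=(A@(np.array(X)*1000).T).T; v=cv2.fitLine(np.array(X,np.float32),cv2.DIST_HUBER,0,.001,.001).ravel()
    print(n,np.median(Y,0).round(1),"dir",np.degrees(np.arctan2(v[1],v[0])).round(1))
print("jig est in A frame",A@[512.9,258.7], "tcp",A@(robot.get_obs()['position'][:2]*1000))
# held pad front edge at its top z
o=robot.get_obs(); zt=o['position'][2]-.0155
F=onz(p,320,176.5,zt); print("pad front",A@(F[:2]*1000))
for u in (279.5,363): print(A@(onz(p,u,182,zt)[:2]*1000))
E
```

```text
L [567.4 202.1] dir 12.4
R [567.7  92.3] dir 14.0
T [632.8 152.5] dir -77.6
B [483.8 181.2] dir -78.2
jig est in A frame [556.23763606 143.49840499] tcp [466.97939291 119.03129058]
pad front [510.9920888  120.52381359]
[508.05664868 141.58836887]
[508.14811902  98.14679025]
```

Emit:
play_rows(series=[[0,-0.2,0,-0.06,0,0.001,0],[0,-0.2,0,-0.06,0,0,0],[0,-0.2,0,-0.06,0,0,0],[0,-0.2,0,-0.057,0,0,0],[0,-0.085,0.1,-0.02,0,0,0],[0,0,0.15,0,0,0,0],[0,0,0.15,0,0,0,0],[0,0,0,0,0,0,0],[0,0,0,0,0,0,0]])

```text
time: 6.72
position: [0.5114, 0.2586, 0.1157]
tool_rot: [0.076, -0.703, 0.704, -0.072]
ft_force: [0.3, -0.0, -0.2]
grip_width: 0.0446
```

```bash
python3 - <<'E'
from h import *
go(512.9,258.7,40.5,12.3)
for n in ("wrist","scene"):
    im=eyes.camera(n); 
    if n=="scene": im=cv2.resize(im[170:290,360:480],None,fx=5,fy=5,interpolation=cv2.INTER_CUBIC)
    else: im=cv2.resize(im[40:330,200:440],None,fx=2,fy=2)
    cv2.imwrite(f'pics/{n}5.png',im[:,:,::-1])
E
```

```text
t 6.72 pos [511.4 258.6 115.7] yaw -167.96 tilt 0.28 F [ 0.3 -0.  -0.2] w 44.6 q [ 0.27  0.64  1.67 -0.    0.83  1.63]
shift now-frame [-0.018  0.752  0.002] | after-turn frame [-0.014  0.752  0.002] | turn [-0.0001 -0.0015  0.0015]
```

View pics/wrist5.png

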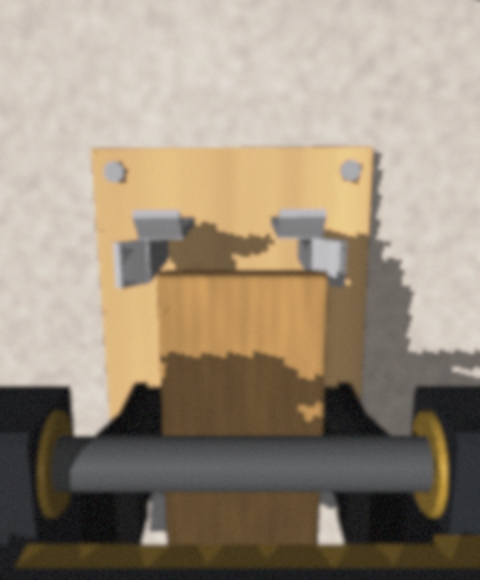

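View pics/scene5.png

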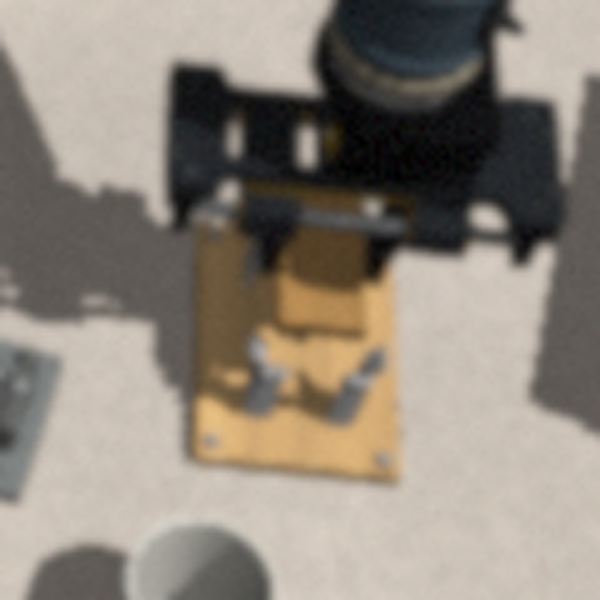

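```bash
python3 - <<'E'
from h import *
p=eyes.camera_params("wrist"); o=robot.get_obs()
c,s=np.cos(np.radians(12.2)),np.sin(np.radians(12.2)); A=np.array([[c,s],[-s,c]])
t=A@(o['position'][:2]*1000)
f=lambda u,v,z:(A@(onz(p,200+u/2,40+v/2,z)[:2]*1000)-t).round(1)
zt=o['position'][2]-.0155
print("pad front",f(243,271,zt),"edges",f(160,280,zt),f(327,280,zt))
print("base far",f(92,148,.012),f(374,150,.012),"right edge",f(368,250,.012),"left",f(99,250,.012))
print("lips z72",f(134,211,.072),f(325,211,.072),"side lips",f(115,243,.072),f(346,238,.072))
E
```

```text
pad front [44.7 -0.1] edges [42.4 21.5] [ 42.3 -22. ]
base far [78.4 58.6] [ 77.4 -51.6] right edge [ 38.3 -51.3] left [38.5 58.4]
lips z72 [58.1 32.7] [ 57.9 -25. ] side lips [48.4 39. ] [ 49.8 -31.7]
```

Emit:
play_rows(series=[[0,-0.008,0,-0.032,0,0,0],[0,0,0,0,0,0,0],[0,0,0.1,0,0,0,0],[0,0,0.1,0,0,0,0],[0,0,0.1,0,0,0,0],[0,0,0.1,0,0,0,0],[0,0,0,0,0,0,0],[0,0,0,0,0,0,0]])

```text
time: 7.48
position: [0.5122, 0.2632, 0.076]
tool_rot: [0.076, -0.703, 0.703, -0.074]
ft_force: [0.2, 0.2, -1.3]
grip_width: 0.0449
```

```bash
python3 - <<'E'
from h import *
go(512.9,258.7,40.5,12.3)
for n in ("wrist","scene"):
    im=eyes.camera(n); 
    if n=="scene": im=cv2.resize(im[170:290,360:480],None,fx=5,fy=5,interpolation=cv2.INTER_CUBIC)
    else: im=cv2.resize(im[40:330,200:440],None,fx=2,fy=2)
    cv2.imwrite(f'pics/{n}6.png',im[:,:,::-1])
E
```

```text
t 7.48 pos [512.2 263.2  76. ] yaw -167.88 tilt 0.16 F [ 0.2  0.2 -1.3] w 44.9 q [ 0.28  0.71  1.68 -0.    0.75  1.64]
shift now-frame [0.002 0.355 0.045] | after-turn frame [0.003 0.355 0.045] | turn [-0.0001 -0.001   0.0009]
```

View pics/wrist6.png

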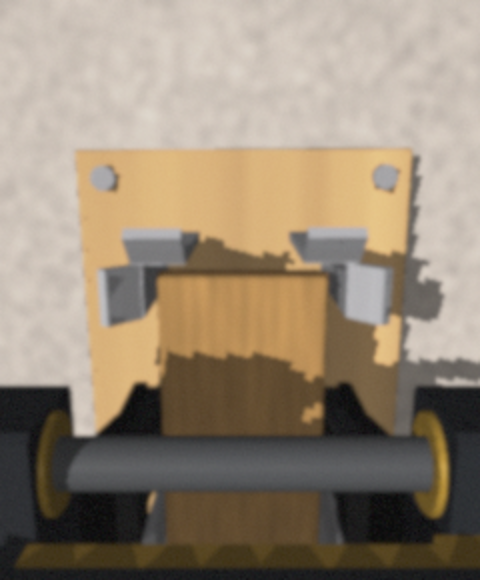

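Emit:
play_rows(series=[[0,0,0.1,0.005,0,0,0],[0,0,0.1,0,0,0,0],[0,0,0.1,0,0,0,0],[0,0,0.05,0,0,0,0],[0,0,0,0,0,0,0],[0,0,0,0,0,0,0]])

```text
time: 8.08
position: [0.5128, 0.2629, 0.0416]
tool_rot: [0.075, -0.703, 0.703, -0.074]
ft_force: [0.5, 0.8, -1.2]
grip_width: 0.0447
```

```bash
python3 -c "
from h import *
go(512.9,258.7,39.5,12.3)"
```

```text
t 8.08 pos [512.8 262.9  41.6] yaw -167.88 tilt 0.08 F [ 0.5  0.8 -1.2] w 44.7 q [0.28 0.77 1.69 0.   0.68 1.64]
shift now-frame [0.008 0.021 0.041] | after-turn frame [0.008 0.021 0.041] | turn [-0.     -0.001   0.0004]
```

Down 1.5 mm more, release and rise. The fingers will open to 0.75 only.

Emit:
play_rows(series=[[0,0,0.017,0,0,0,0],[0,0,0,0,0,0,0],[0.7,0,0,0,0,0,0],[0.7,0,0,0,0,0,0],[0.7,0,0,0,0,0,0],[0.7,0,0,0,0,0,0],[0.7,0,-0.1,0,0,0,0],[0.7,0,-0.3,0,0,0,0],[0.7,0,-0.3,0,0,0,0],[0.7,0,-0.3,0,0,0,0],[0.7,0.3,-0.2,0,0,0,0],[0.7,0.3,0,0,0,0,0]])

```text
time: 9.08
position: [0.4586, 0.2514, 0.1658]
tool_rot: [-0.07, 0.704, -0.702, 0.079]
ft_force: [0.6, -0.1, -0.4]
grip_width: 0.0609
```

Emit:
play_rows(series=[[0.7,0.3,0,0,0,0,0],[0.7,0,0,0,0,0,0],[0.7,0,0,0,0,0,0]])

```text
time: 9.33
position: [0.4232, 0.2438, 0.1616]
tool_rot: [0.075, -0.703, 0.703, -0.075]
ft_force: [1.0, 1.4, 0.2]
grip_width: 0.0606
```

```bash
python3 - <<'E'
from h import *
go(600,53,150,1.4)
im=eyes.camera("wrist")
cv2.imwrite('pics/w7.png',im[:,:,::-1])
im=eyes.camera("top"); cv2.imwrite('pics/t7.png',im[:,:,::-1])
E
```

```text
t 9.33 pos [423.2 243.8 161.6] yaw -167.84 tilt 0.04 F [1.  1.4 0.2] w 60.6 q [ 0.29  0.48  1.85 -0.    0.81  1.65]
shift now-frame [-1.327  0.115  2.237] | after-turn frame [-1.721  0.116  1.95 ] | turn [-0.      0.0598  0.0002]
```

View pics/w7.png

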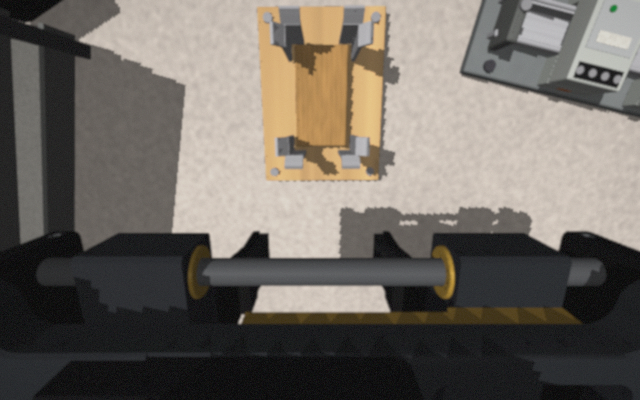

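View pics/t7.png

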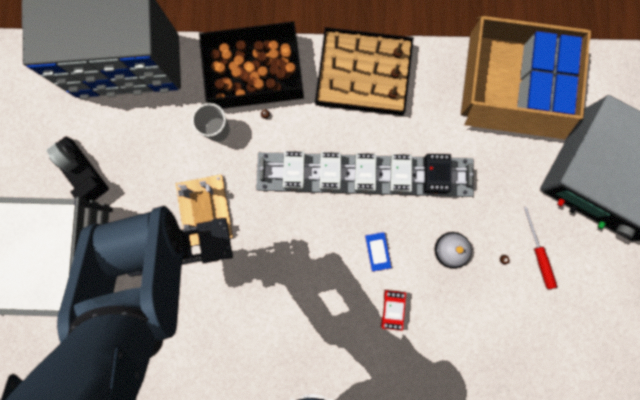

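Emit:
play_rows(series=[[0.7,0,0,0,0,0.03,0],[0.7,0,0,0,0,0.03,0],[0.7,-0.1,0,0.3,0,0,0],[0.7,-0.1,0,0.3,0,0,0],[0.7,-0.1,0,0.3,0,0,0],[0.7,-0.1,0,0.3,0,0,0],[0.7,-0.1,0,0.3,0,0,0],[0.7,-0.1,0,0.3,0,0,0],[0.7,-0.1,0,0.12,0,0,0],[0.7,0,0,0,0,0,0],[0.7,0,0,0,0,0,0],[0.7,0,0,0,0,0,0]])

```text
time: 10.43
position: [0.4991, 0.0547, 0.1604]
tool_rot: [-0.009, 0.707, -0.707, 0.008]
ft_force: [-1.3, -0.2, -0.6]
grip_width: 0.0612
```

```bash
python3 - <<'E'
from h import *
go(606,53,150,1.4)
p=eyes.camera_params("wrist"); im=eyes.camera("wrist")
cv2.imwrite('pics/w8.png',im[:,:,::-1])
g=proj(p,[[.606,y/1000,.049] for y in (53,-27,-107,-186)]); print(g)
E
```

```text
t 10.43 pos [499.1  54.7 160.4] yaw -178.66 tilt 0.08 F [-1.3 -0.2 -0.6] w 61.2 q [-0.11  0.5   1.82  0.    0.82  1.43]
shift now-frame [-1.068  0.103  0.042] | after-turn frame [-1.068  0.104  0.043] | turn [ 0.0002 -0.0003  0.0004]
[[326.712909    75.61366944]
 [429.57437345  78.25351492]
 [532.02798248  80.88289316]
 [632.80304735  83.4691931 ]]
```

View pics/w8.png

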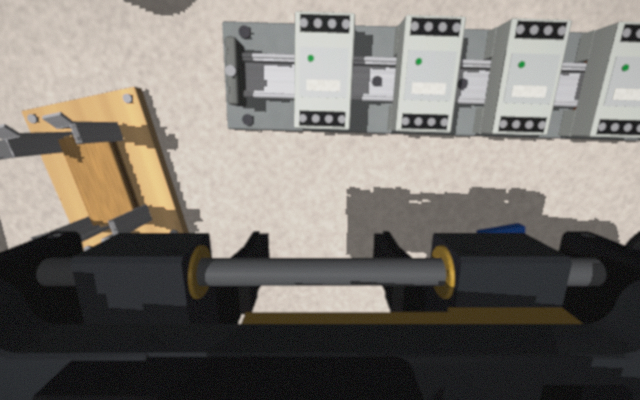

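```bash
python3 - <<'E'
from h import *
p=eyes.camera_params("wrist"); im=eyes.camera("wrist")
cv2.imwrite('pics/w9.png',cv2.resize(im[0:140,280:480],None,fx=4,fy=4,interpolation=cv2.INTER_CUBIC)[:,:,::-1])
E
```

```text
(no output)
```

View pics/w9.png

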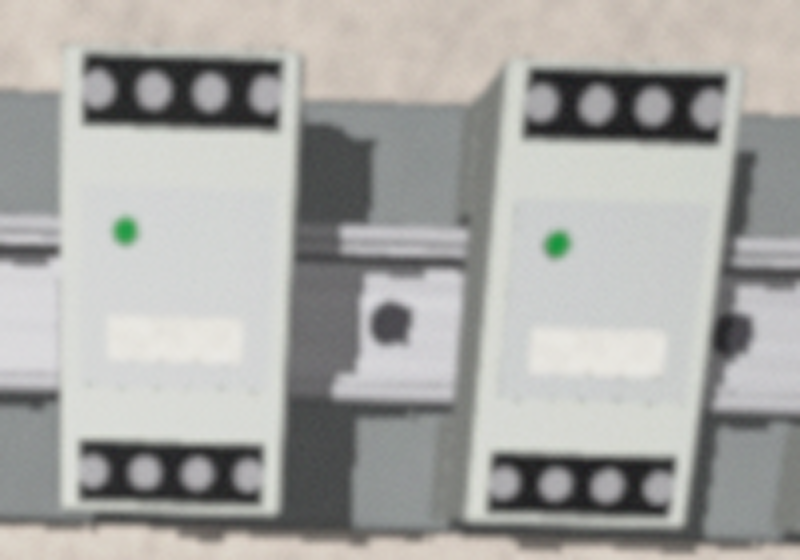

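```bash
cat >> h.py <<'E'
def quad(p,pts,z=.049):
    W=np.array([onz(p,u,v,z)[:2]*1000 for u,v in pts]); tl,tr,bl,br=W
    d=(tl-bl)+(tr-br); print("ctr",W.mean(0).round(1),"yaw %.1f"%np.degrees(np.arctan2(d[1],d[0])),"len",(np.linalg.norm(d)/2).round(1),"wid",(np.linalg.norm((tl-tr)+(bl-br))/2).round(1)); return W.mean(0)
E
python3 - <<'E'
from h import *
p=eyes.camera_params("wrist")
q=lambda L:[(280+a/4,b/4) for a,b in L]
quad(p,q([(65,48),(300,50),(62,508),(280,515)])); quad(p,q([(513,62),(740,70),(465,520),(683,527)]))
go(607,54,160,1.4)
E
```

```text
ctr [607.6  55.7] yaw 0.1 len 82.7 wid 43.8
ctr [607.1 -26.4] yaw -0.2 len 82.3 wid 43.3
t 10.53 pos [498.7  55.1 160.5] yaw -178.57 tilt 0.08 F [-0.   0.3 -0.5] w 61.5 q [-0.11  0.5   1.82  0.    0.82  1.43]
shift now-frame [-1.082  0.004  0.038] | after-turn frame [-1.082  0.005  0.038] | turn [0.0001 0.0001 0.0004]
```

```bash
python3 - <<'E'
from h import *
p=eyes.camera_params("wrist"); im=eyes.camera("wrist")
a=onz(p,235,130,.012);b=onz(p,590,138.5,.012); print(a,b,np.degrees(np.arctan2(*(a-b)[[1,0]]))-90)
g=cv2.cvtColor(im,cv2.COLOR_RGB2GRAY).astype(int)
P=[]
for u in list(range(235,295,3))+list(range(360,398,3))+list(range(470,490,3)):
    col=g[115:150,u]; v=115+np.argmax(np.diff(col)); P.append(onz(p,u,v+.5,.012)[:2])
l=cv2.fitLine(np.array(P,np.float32),cv2.DIST_HUBER,0,.001,.001).ravel(); print(np.degrees(np.arctan2(l[1],l[0]))%180-90,l[2:])
E
```

```text
[0.56186241 0.13713263 0.012     ] [ 0.5625367  -0.19572819  0.012     ] 0.11606616892591148
-0.12542725 [0.5622541  0.02821194]
```

Emit:
play_rows(series=[[0.7,-0.3,0,0,0,0,0],[0.7,-0.3,0,0.02,0,0,0],[0.7,-0.3,0.1,0,0,0,0],[0.7,-0.18,0.2,0,0,0,0],[0.7,0,0.2,0,0,0,0],[0.7,0,0.2,0,0,0,0],[0.7,0,0,0,0,0,0],[0.7,0,0,0,0,0,0]])

```text
time: 11.25
position: [0.6061, 0.0554, 0.0897]
tool_rot: [-0.01, 0.707, -0.707, 0.007]
ft_force: [-0.1, 0.4, 0.2]
grip_width: 0.061
```

```bash
python3 - <<'E'
from h import *
go(607.5,55.5,55,1.4)
im=eyes.camera("wrist"); cv2.imwrite('pics/w10.png',im[:,:,::-1])
im=eyes.camera("scene"); cv2.imwrite('pics/s10.png',cv2.resize(im[160:290,180:400],None,fx=3.5,fy=3.5)[:,:,::-1])
E
```

```text
t 11.25 pos [606.1  55.4  89.7] yaw -178.60 tilt 0.21 F [-0.1  0.4  0.2] w 61.0 q [-0.09  0.72  1.59  0.    0.84  1.45]
shift now-frame [-0.015  0.347 -0.001] | after-turn frame [-0.014  0.347 -0.001] | turn [0.0002 0.     0.0012]
```

View pics/w10.png

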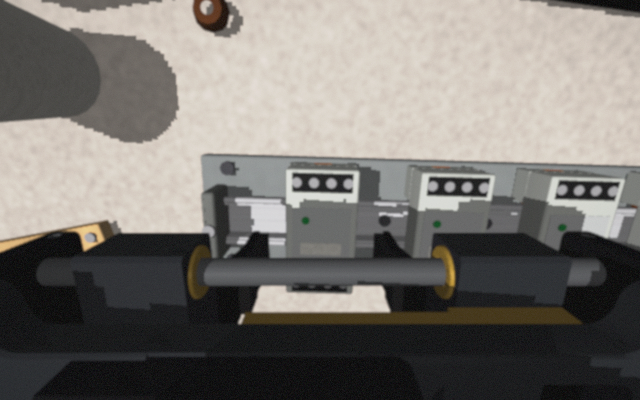

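View pics/s10.png

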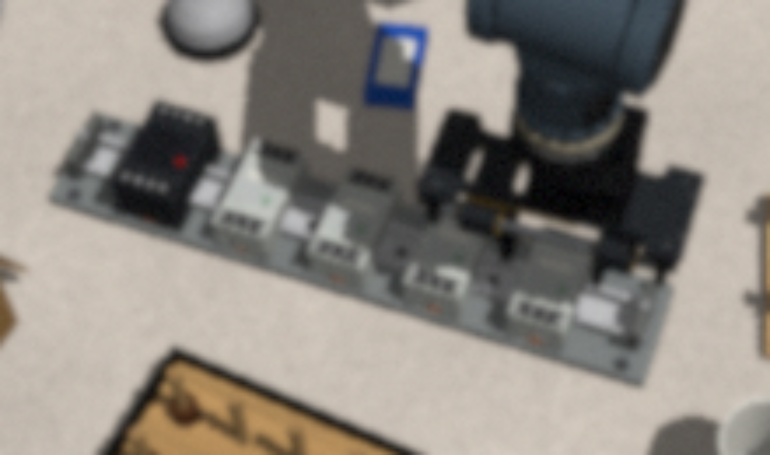

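```bash
python3 - <<'E'
from h import *
p=eyes.camera_params("top"); im=cv2.imread("pics/top0.png")
g=cv2.cvtColor(im,cv2.COLOR_BGR2GRAY).astype(int)
for lo,hi,sg in ((183,205,1),(140,162,-1)):
    P=[]
    for u in range(265,470,3):
        col=g[lo:hi,u]; d=sg*np.diff(col); i=np.argmax(d); P.append(onz(p,u,lo+i+.5,.012)[:2])
    l=cv2.fitLine(np.array(P,np.float32),cv2.DIST_HUBER,0,.001,.001).ravel(); print(np.degrees(np.arctan2(l[1],l[0]))%180-90,l[2:])
E
```

```text
-0.4104004 [ 0.5591137  -0.11465951]
0.008026123 [ 0.6534137  -0.11309154]
```

Emit:
play_rows(series=[[0.7,-0.01,0.1,0,0,0.008,0],[0.7,0,0.1,0,0,0,0],[0.7,0,0.1,0,0,0,0],[0.7,0,0.047,0,0,0,0],[0.7,0,0,0,0,0,0],[0.7,0,0,0,0,0,0]])

```text
time: 11.85
position: [0.6083, 0.0542, 0.0557]
tool_rot: [0.0, 0.707, -0.707, -0.001]
ft_force: [-0.3, 0.1, -0.1]
grip_width: 0.0608
```

```bash
python3 - <<'E'
from h import *
go(607,55.5,55,0)
im=eyes.camera("wrist"); cv2.imwrite('pics/w11.png',im[:,:,::-1])
E
```

```text
t 11.85 pos [608.3  54.2  55.7] yaw 179.89 tilt 0.05 F [-0.3  0.1 -0.1] w 60.8 q [-0.09  0.77  1.6   0.    0.77  1.48]
shift now-frame [ 0.013  0.007 -0.013] | after-turn frame [ 0.013  0.007 -0.013] | turn [ 0.     -0.0006  0.0003]
```

View pics/w11.png

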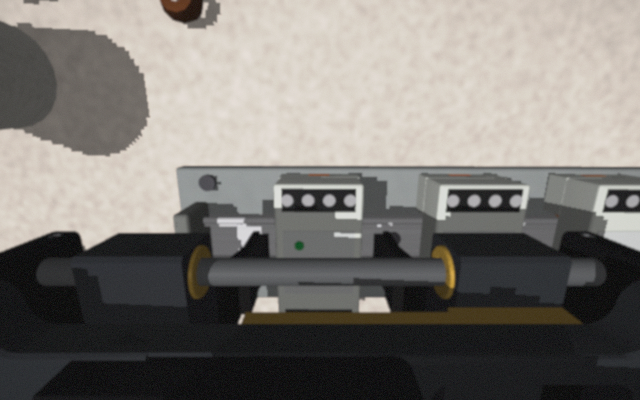

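Aligned now: the rail edge is level and the relay sits centred between the fingers. Close at 45 N.

Emit:
play_rows(series=[[0,0,0,0,0,0,0],[0,0,0,0,0,0,0],[0,0,0,0,0,0,0],[0,0,0,0,0,0,0],[0,0,0,0,0,0,0],[0,0,0,0,0,0,0],[0,0,0,0,0,0,0],[0,0,0,0,0,0,0]], grip_force=45)

```text
time: 12.57
position: [0.6088, 0.0543, 0.0563]
tool_rot: [0.001, 0.707, -0.707, -0.001]
ft_force: [-0.5, 0.8, 2.7]
grip_width: 0.0444
```

Emit:
play_rows(series=[[0,0,-0.03,0,0,0,0],[0,0,-0.03,0,0,0,0],[0,0,-0.05,0,0,0,0],[0,0,-0.1,0,0,0,0],[0,0,-0.1,0,0,0,0],[0,0,0,0,0,0,0]])

```text
time: 13.07
position: [0.61, 0.0541, 0.09]
tool_rot: [-0.002, -0.707, 0.707, -0.001]
ft_force: [0.6, 0.4, -1.6]
grip_width: 0.0448
```

```bash
python3 - <<'E'
from h import *
go(512.8,262.9,150,12.1)
im=eyes.camera("wrist"); cv2.imwrite('pics/w12.png',im[:,:,::-1])
E
```

```text
t 13.07 pos [610.   54.1  90. ] yaw 179.89 tilt 0.25 F [ 0.6  0.4 -1.6] w 44.8 q [-0.09  0.72  1.59 -0.    0.83  1.48]
shift now-frame [ 0.973 -0.606 -2.086] | after-turn frame [ 0.513 -0.6   -2.245] | turn [-0.0003 -0.0678 -0.0014]
```

View pics/w12.png

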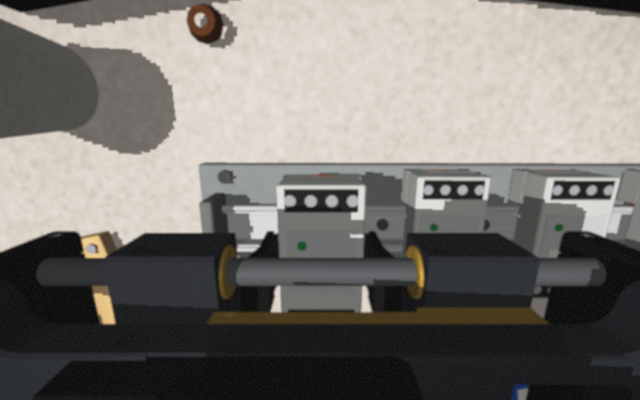

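```bash
python3 - <<'E'
from h import *
p=eyes.camera_params("wrist"); o,_=pose(); t=o['position']*1000
a=onz(p,278,185,(t[2]-7)/1000)*1000;b=onz(p,365,185.5,(t[2]-7)/1000)*1000
print(a-t,b-t)
E
```

```text
[41.30148431 21.37577597 -7.        ] [ 40.97550697 -21.63528715  -7.        ]
```

Emit:
play_rows(series=[[0,0,-0.3,0,0,0,0],[0,0,-0.3,0,0,-0.034,0],[0,0,0,0,0,-0.034,0],[0,0.1,0,-0.3,0,0,0],[0,0.1,0,-0.3,0,0,0],[0,0.1,0,-0.3,0,0,0],[0,0.1,0,-0.3,0,0,0],[0,0.1,0,-0.3,0,0,0],[0,0,0,-0.3,0,0,0],[0,0,0,-0.3,0,0,0],[0,0,0,-0.14,0,0,0],[0,0,0,0,0,0,0]])

```text
time: 14.12
position: [0.5115, 0.2654, 0.1472]
tool_rot: [-0.076, 0.703, -0.703, 0.076]
ft_force: [0.0, -0.2, -1.2]
grip_width: 0.0448
```

Emit:
play_rows(series=[[0,0,0,0,0,0,0],[0,0,0,0,0,0,0]])

```text
time: 14.28
position: [0.5129, 0.2618, 0.147]
tool_rot: [0.075, -0.703, 0.703, -0.074]
ft_force: [0.3, 0.1, -2.0]
grip_width: 0.0443
```

```bash
python3 - <<'E'
from h import *
go(512.8,262.9,115,12.1)
im=eyes.camera("wrist"); cv2.imwrite('pics/w13.png',im[:,:,::-1])
E
```

```text
t 14.28 pos [512.9 261.8 147. ] yaw -167.90 tilt 0.04 F [ 0.3  0.1 -2. ] w 44.3 q [ 0.28  0.6   1.65 -0.    0.9   1.64]
shift now-frame [-0.001  0.32  -0.012] | after-turn frame [-0.001  0.32  -0.011] | turn [-0.0002  0.      0.0001]
```

View pics/w13.png

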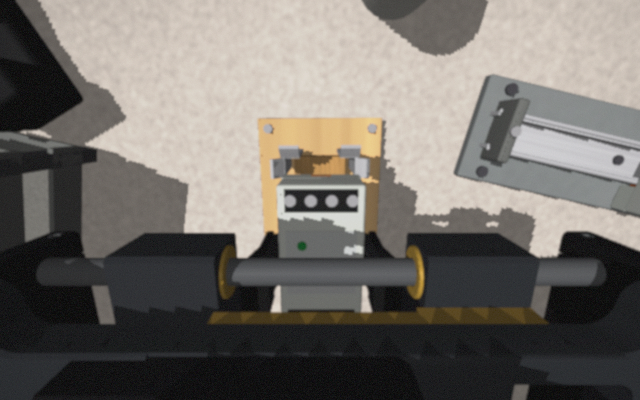

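Emit:
play_rows(series=[[0,-0.016,0,-0.006,0,0,0],[0,0,0.15,0,0,0,0],[0,0,0.15,0,0,0,0],[0,0,0.12,0,0,0,0],[0,0,0,0,0,0,0],[0,0,0,0,0,0,0]])

```text
time: 14.83
position: [0.5142, 0.2627, 0.1045]
tool_rot: [0.075, -0.703, 0.703, -0.074]
ft_force: [0.5, -0.1, -1.3]
grip_width: 0.0448
```

```bash
python3 - <<'E'
from h import *
go(514.2,262.8,65,12.1)
im=eyes.camera("wrist"); cv2.imwrite('pics/w14.png',cv2.resize(im[40:330,200:440],None,fx=2,fy=2)[:,:,::-1])
E
```

```text
t 14.83 pos [514.2 262.7 104.5] yaw -167.96 tilt 0.09 F [ 0.5 -0.1 -1.3] w 44.8 q [ 0.28  0.66  1.67 -0.    0.81  1.64]
shift now-frame [-0.001  0.395 -0.001] | after-turn frame [-0.001  0.395 -0.001] | turn [-0.0001 -0.0003  0.0005]
```

View pics/w14.png

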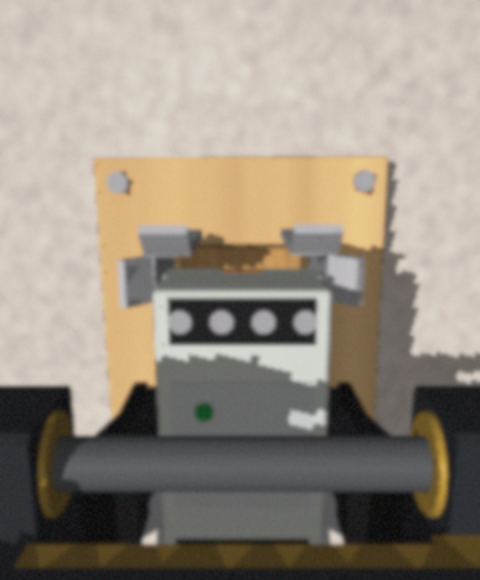

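Emit:
play_rows(series=[[0,0,0.12,0,0,0,0],[0,0,0.12,0,0,0,0],[0,0,0.08,0,0,0,0],[0,0,0.05,0,0,0,0],[0,0,0,0,0,0,0],[0,0,0,0,0,0,0]])

```text
time: 15.38
position: [0.5138, 0.2636, 0.0674]
tool_rot: [0.075, -0.703, 0.703, -0.074]
ft_force: [0.9, 0.3, -1.2]
grip_width: 0.0448
```

```bash
python3 -c "
from h import *
go(514.2,262.8,65,12.1)"
```

```text
t 15.38 pos [513.8 263.6  67.4] yaw -167.87 tilt 0.07 F [ 0.9  0.3 -1.2] w 44.8 q [0.28 0.72 1.68 0.   0.74 1.64]
shift now-frame [-0.002  0.024  0.009] | after-turn frame [-0.002  0.024  0.009] | turn [-0.      0.0001  0.0004]
```

Emit:
play_rows(series=[[0,0,0.015,0,0,0,0],[0,0,0.01,0,0,0,0],[0,0,0,0,0,0,0]])

```text
time: 15.63
position: [0.5142, 0.2638, 0.0656]
tool_rot: [-0.075, 0.703, -0.703, 0.075]
ft_force: [0.1, 0.5, -1.8]
grip_width: 0.0445
```

```bash
python3 -c "
from h import *
go(514.2,262.8,65,12.1)"
```

```text
t 15.63 pos [514.2 263.8  65.6] yaw -167.87 tilt 0.02 F [ 0.1  0.5 -1.8] w 44.5 q [0.28 0.73 1.68 0.   0.73 1.64]
shift now-frame [0.002 0.006 0.009] | after-turn frame [0.002 0.006 0.009] | turn [ 0.      0.0001 -0.0001]
```

Emit:
play_rows(series=[[0,0,0.01,0,0,0,0],[0,0,0.005,0,0,0,0],[0,0,0,0,0,0,0]])

```text
time: 15.88
position: [0.5143, 0.2638, 0.0653]
tool_rot: [-0.074, 0.703, -0.703, 0.075]
ft_force: [-1.7, -0.7, 5.4]
grip_width: 0.0447
```

Emit:
play_rows(series=[[0.7,0,0,0,0,0,0],[0.7,0,0,0,0,0,0],[0.7,0,0,0,0,0,0],[0.7,0,0,0,0,0,0],[0.7,0,-0.1,0,0,0,0],[0.7,0,-0.3,0,0,0,0],[0.7,0,-0.3,0,0,0,0],[0.7,0,-0.3,0,0,0,0],[0.7,0.3,0,0,0,0,0],[0.7,0.3,0,0,0,0,0],[0.7,0.3,0,0,0,0,0],[0.7,0,0,0,0,0,0]])

```text
time: 16.88
position: [0.4178, 0.243, 0.1639]
tool_rot: [0.079, -0.702, 0.704, -0.071]
ft_force: [-1.3, -0.7, 0.3]
grip_width: 0.061
```

```bash
python3 - <<'E'
from h import *
go(500,-26,165,0)
im=eyes.camera("wrist"); cv2.imwrite('pics/w15.png',im[:,:,::-1])
E
```

```text
t 16.88 pos [417.8 243.  163.9] yaw -167.81 tilt 0.63 F [-1.3 -0.7  0.3] w 61.0 q [0.29 0.47 1.86 0.   0.82 1.65]
shift now-frame [-0.235 -0.011  2.803] | after-turn frame [-0.822 -0.011  2.69 ] | turn [-0.0006  0.0677  0.0034]
```

View pics/w15.png

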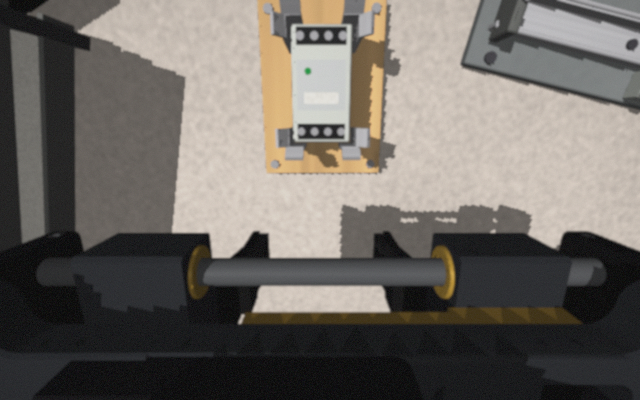

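Emit:
play_rows(series=[[0.7,0,0,0,0,0.034,0],[0.7,0,0,0,0,0.034,0],[0.7,-0.2,0,0.3,0,0,0],[0.7,-0.2,0,0.3,0,0,0],[0.7,-0.2,0,0.3,0,0,0],[0.7,-0.2,0,0.3,0,0,0],[0.7,-0.2,0,0.3,0,0,0],[0.7,-0.2,0,0.3,0,0,0],[0.7,-0.2,0,0.3,0,0,0],[0.7,-0.2,0,0.3,0,0,0],[0.7,-0.29,0,0.29,0,0,0],[0.7,0,0.3,0,0,0,0]])

```text
time: 17.93
position: [0.6278, -0.0329, 0.1404]
tool_rot: [-0.012, -0.704, 0.71, -0.007]
ft_force: [2.4, -0.3, 1.2]
grip_width: 0.0611
```

Emit:
play_rows(series=[[0.7,0,0.3,0,0,0,0],[0.7,0,0.1,0,0,0,0],[0.7,0,0,0,0,0,0],[0.7,0,0,0,0,0,0]])

```text
time: 18.27
position: [0.6149, -0.0245, 0.0939]
tool_rot: [0.0, 0.707, -0.707, -0.001]
ft_force: [-0.0, 0.1, -1.0]
grip_width: 0.0607
```

```bash
python3 - <<'E'
from h import *
go(607.5,-26,55.5,0)
im=eyes.camera("wrist"); cv2.imwrite('pics/w16.png',im[:,:,::-1])
E
```

```text
t 18.27 pos [614.9 -24.5  93.9] yaw 179.90 tilt 0.02 F [-0.   0.1 -1. ] w 60.7 q [-0.22  0.72  1.57 -0.    0.85  1.35]
shift now-frame [0.074 0.384 0.015] | after-turn frame [0.074 0.384 0.015] | turn [ 0.     -0.0005  0.0001]
```

View pics/w16.png

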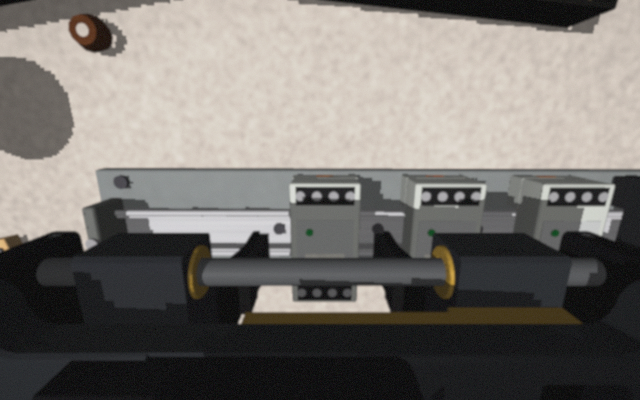

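Emit:
play_rows(series=[[0.7,0.074,0,0.015,0,0,0],[0.7,0,0.1,0,0,0,0],[0.7,0,0.1,0,0,0,0],[0.7,0,0.1,0,0,0,0],[0.7,0,0.08,0,0,0,0],[0.7,0,0,0,0,0,0],[0.7,0,0,0,0,0,0]])

```text
time: 18.9
position: [0.6066, -0.026, 0.0549]
tool_rot: [0.0, 0.707, -0.707, -0.001]
ft_force: [-0.6, 0.2, 0.0]
grip_width: 0.0608
```

```bash
python3 - <<'E'
from h import *
go(607.5,-26,55.5,0)
E
```

```text
t 18.90 pos [606.6 -26.   54.9] yaw 179.88 tilt 0.12 F [-0.6  0.2  0. ] w 60.8 q [-0.23  0.77  1.61  0.    0.77  1.35]
shift now-frame [-0.009 -0.006  0.   ] | after-turn frame [-0.009 -0.006  0.   ] | turn [ 0.0002 -0.0007  0.0006]
```

Emit:
play_rows(series=[[0,0,0,0,0,0,0],[0,0,0,0,0,0,0],[0,0,0,0,0,0,0],[0,0,0,0,0,0,0],[0,0,0,0,0,0,0],[0,0,0,0,0,0,0],[0,0,0,0,0,0,0],[0,0,0,0,0,0,0]], grip_force=45)

```text
time: 19.57
position: [0.6076, -0.0263, 0.0564]
tool_rot: [-0.001, -0.707, 0.707, 0.0]
ft_force: [0.0, -0.7, 3.2]
grip_width: 0.0446
```

Emit:
play_rows(series=[[0,0,-0.03,0,0,0,0],[0,0,-0.03,0,0,0,0],[0,0,-0.05,0,0,0,0],[0,0,-0.1,0,0,0,0],[0,0,-0.1,0,0,0,0],[0,0,0,0,0,0,0],[0,0,0,0,0,0,0]])

```text
time: 20.15
position: [0.6077, -0.0262, 0.0886]
tool_rot: [-0.001, -0.707, 0.707, -0.0]
ft_force: [-0.1, -0.4, -1.8]
grip_width: 0.0444
```

```bash
python3 - <<'E'
from h import *
go(514.2,263,165,12.1)
p=eyes.camera_params("wrist"); im=eyes.camera("wrist"); cv2.imwrite('pics/w17.png',cv2.resize(im[40:330,200:440],None,fx=2,fy=2)[:,:,::-1])
E
```

```text
t 20.15 pos [607.7 -26.2  88.6] yaw 179.89 tilt 0.13 F [-0.1 -0.4 -1.8] w 44.4 q [-0.23  0.72  1.6  -0.    0.83  1.35]
shift now-frame [ 0.939 -0.768 -2.89 ] | after-turn frame [ 0.308 -0.764 -3.024] | turn [-0.0002 -0.0679 -0.0007]
```

View pics/w17.png

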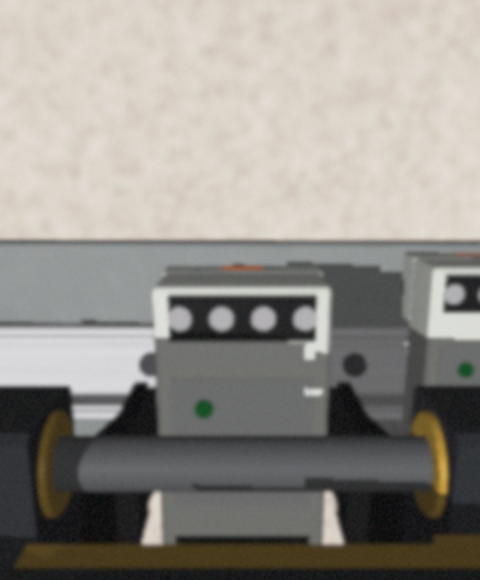

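Emit:
play_rows(series=[[0,0,-0.3,0,0,0,0],[0,0,-0.3,0,0,-0.034,0],[0,0,-0.05,0,0,-0.034,0],[0,0.03,0,-0.3,0,0,0],[0,0.03,0,-0.3,0,0,0],[0,0.03,0,-0.3,0,0,0],[0,0.03,0,-0.3,0,0,0],[0,0.03,0,-0.3,0,0,0],[0,0.03,0,-0.3,0,0,0],[0,0.03,0,-0.3,0,0,0],[0,0.03,0,-0.3,0,0,0],[0,0.03,0,-0.3,0,0,0]])

```text
time: 21.2
position: [0.5228, 0.2333, 0.1517]
tool_rot: [0.075, -0.703, 0.703, -0.074]
ft_force: [0.6, -0.6, -2.1]
grip_width: 0.0443
```

Emit:
play_rows(series=[[0,0.03,0,-0.2,0,0,0],[0,0,0,-0.1,0,0,0],[0,0,0,0,0,0,0],[0,0,0,0,0,0,0]])

```text
time: 21.53
position: [0.5148, 0.2606, 0.1518]
tool_rot: [0.075, -0.703, 0.703, -0.075]
ft_force: [-0.1, 0.1, -2.2]
grip_width: 0.0448
```

```bash
python3 - <<'E'
from h import *
go(513.6,263.5,115,12.1)
p=eyes.camera_params("wrist"); im=eyes.camera("wrist"); cv2.imwrite('pics/w18.png',cv2.resize(im[40:330,200:440],None,fx=2,fy=2)[:,:,::-1])
E
```

```text
t 21.53 pos [514.8 260.6 151.8] yaw -167.81 tilt 0.05 F [-0.1  0.1 -2.2] w 44.8 q [ 0.28  0.59  1.64 -0.    0.91  1.63]
shift now-frame [ 0.006  0.368 -0.031] | after-turn frame [ 0.006  0.368 -0.031] | turn [-0.0002  0.0005  0.0001]
```

View pics/w18.png

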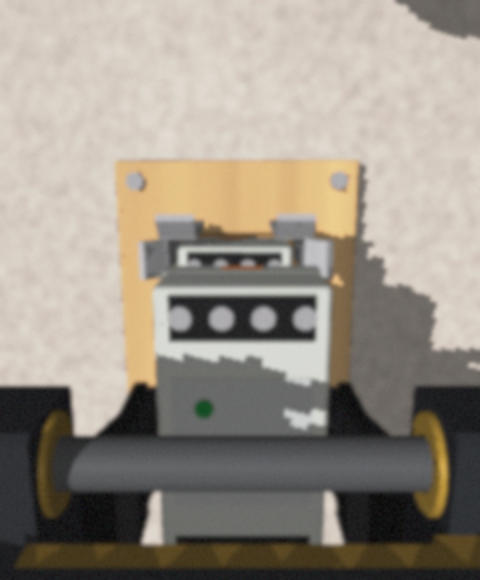

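Emit:
play_rows(series=[[0,0.006,0,-0.03,0,0,0],[0,0,0.15,0,0,0,0],[0,0,0.15,0,0,0,0],[0,0,0.12,0,0,0,0],[0,0,0.06,0,0,0,0],[0,0,0,0,0,0,0],[0,0,0,0,0,0,0]])

```text
time: 22.17
position: [0.514, 0.2631, 0.1039]
tool_rot: [0.074, -0.703, 0.703, -0.074]
ft_force: [0.6, -0.1, -2.0]
grip_width: 0.0447
```

```bash
python3 - <<'E'
from h import *
go(513.6,263.5,99.5,12.1)
p=eyes.camera_params("wrist"); im=eyes.camera("wrist"); cv2.imwrite('pics/w19.png',cv2.resize(im[40:330,200:440],None,fx=2,fy=2)[:,:,::-1])
E
```

```text
t 22.17 pos [514.  263.1 103.9] yaw -167.95 tilt 0.02 F [ 0.6 -0.1 -2. ] w 44.7 q [ 0.28  0.66  1.67 -0.    0.81  1.64]
shift now-frame [ 0.003  0.044 -0.005] | after-turn frame [ 0.003  0.044 -0.005] | turn [-0.     -0.0003  0.0001]
```

View pics/w19.png

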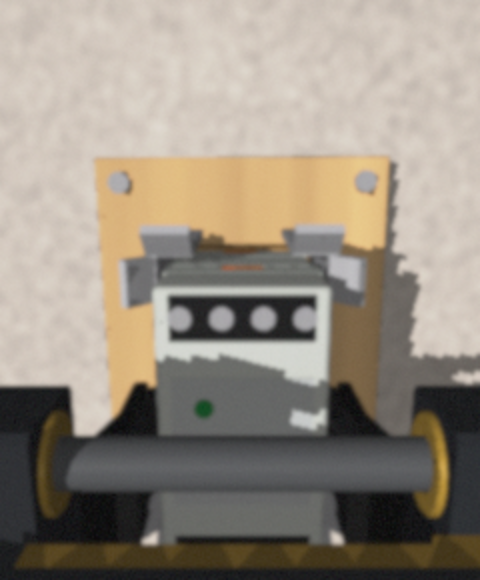

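Nicely aligned. I'll lower in small steps to contact.

Emit:
play_rows(series=[[0,0.003,0.03,-0.003,0,0,0],[0,0,0.008,0,0,0,0],[0,0,0,0,0,0,0],[0,0,0,0,0,0,0]])

```text
time: 22.55
position: [0.5133, 0.264, 0.1005]
tool_rot: [-0.075, 0.703, -0.703, 0.075]
ft_force: [0.5, 0.1, -2.2]
grip_width: 0.0451
```

Emit:
play_rows(series=[[0,0,0.008,0,0,0,0],[0,0,0,0,0,0,0],[0,0,0,0,0,0,0]])

```text
time: 22.8
position: [0.5132, 0.264, 0.0994]
tool_rot: [-0.075, 0.703, -0.703, 0.075]
ft_force: [-0.8, 0.1, -1.6]
grip_width: 0.0445
```

Emit:
play_rows(series=[[0,0,0.008,0,0,0,0],[0,0,0,0,0,0,0],[0,0,0,0,0,0,0]])

```text
time: 23.05
position: [0.5133, 0.264, 0.0994]
tool_rot: [-0.075, 0.703, -0.703, 0.075]
ft_force: [-1.3, 0.2, 6.1]
grip_width: 0.0445
```

Emit:
play_rows(series=[[0.7,0,0,0,0,0,0],[0.7,0,0,0,0,0,0],[0.7,0,0,0,0,0,0],[0.7,0,0,0,0,0,0],[0.7,0,-0.1,0,0,0,0],[0.7,0,-0.3,0,0,0,0],[0.7,0,-0.3,0,0,0,0],[0.7,0,-0.2,0,0,0,0],[0.7,0.3,0,0,0,0,0],[0.7,0.3,0,0,0,0,0],[0.7,0.3,0,0,0,0,0],[0.7,0,0,0,0,0,0]])

```text
time: 24.05
position: [0.4172, 0.2433, 0.1884]
tool_rot: [0.079, -0.702, 0.704, -0.071]
ft_force: [-0.2, -1.0, -0.9]
grip_width: 0.0611
```

```bash
python3 - <<'E'
from h import *
go(607.5,-106,165,0)
im=eyes.camera("wrist"); cv2.imwrite('pics/w20.png',im[:,:,::-1])
im=eyes.camera("top"); cv2.imwrite('pics/t20.png',im[:,:,::-1])
E
```

```text
t 24.05 pos [417.2 243.3 188.4] yaw -167.81 tilt 0.60 F [-0.2 -1.  -0.9] w 61.1 q [0.3  0.43 1.84 0.   0.88 1.65]
shift now-frame [-1.125  0.225  3.816] | after-turn frame [-1.903  0.234  3.493] | turn [-0.0006  0.0677  0.0033]
```

View pics/w20.png

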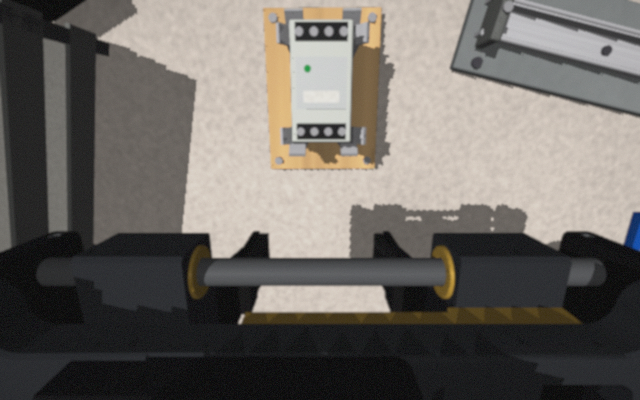

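View pics/t20.png

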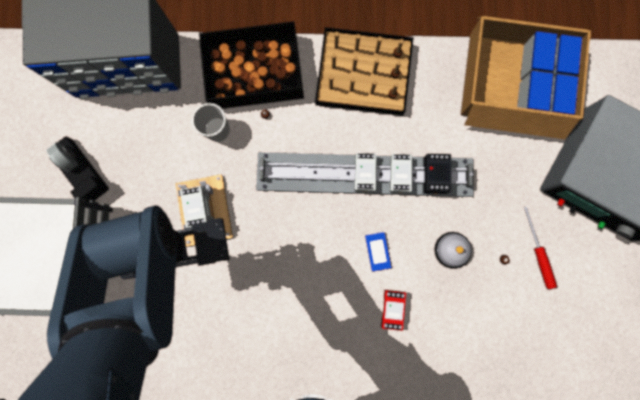

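Emit:
play_rows(series=[[0.7,0,0,0.1,0,0.034,0],[0.7,0,0,0,0,0.034,0],[0.7,-0.16,0,0.3,0,0,0],[0.7,-0.16,0,0.3,0,0,0],[0.7,-0.16,0,0.3,0,0,0],[0.7,-0.16,0,0.3,0,0,0],[0.7,-0.16,0,0.3,0,0,0],[0.7,-0.16,0,0.3,0,0,0],[0.7,-0.16,0,0.3,0,0,0],[0.7,-0.16,0,0.3,0,0,0],[0.7,-0.16,0,0.3,0,0,0],[0.7,-0.16,0,0.3,0,0,0]])

```text
time: 25.15
position: [0.5893, -0.0676, 0.189]
tool_rot: [-0.002, -0.707, 0.707, 0.0]
ft_force: [0.7, -0.4, -0.2]
grip_width: 0.0611
```

Emit:
play_rows(series=[[0.7,-0.16,0,0.3,0,0,0],[0.7,-0.14,0,0.1,0,0,0],[0.7,0,0.3,0,0,0,0],[0.7,0,0.3,0,0,0,0],[0.7,0,0.3,0,0,0,0],[0.7,0,0,0,0,0,0],[0.7,0,0,0,0,0,0]])

```text
time: 25.73
position: [0.6167, -0.1054, 0.0972]
tool_rot: [-0.0, 0.707, -0.707, -0.002]
ft_force: [-0.1, -0.5, 0.1]
grip_width: 0.0612
```

```bash
python3 - <<'E'
from h import *
go(607.5,-106,55.5,0)
im=eyes.camera("wrist"); cv2.imwrite('pics/w21.png',im[:,:,::-1])
E
```

```text
t 25.73 pos [ 616.7 -105.4   97.2] yaw 179.86 tilt 0.15 F [-0.1 -0.5  0.1] w 61.2 q [-0.35  0.72  1.54 -0.    0.88  1.23]
shift now-frame [0.091 0.417 0.006] | after-turn frame [0.092 0.417 0.006] | turn [ 0.0003 -0.0008  0.0008]
```

View pics/w21.png

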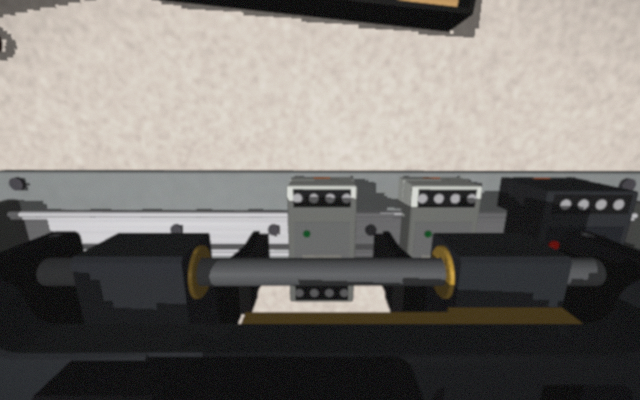

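Emit:
play_rows(series=[[0.7,0.09,0,0.004,0,0,0],[0.7,0,0.1,0,0,0,0],[0.7,0,0.1,0,0,0,0],[0.7,0,0.1,0,0,0,0],[0.7,0,0.11,0,0,0,0],[0.7,0,0,0,0,0,0],[0.7,0,0,0,0,0,0]])

```text
time: 26.37
position: [0.607, -0.1052, 0.0563]
tool_rot: [-0.0, 0.707, -0.707, -0.001]
ft_force: [0.6, -0.1, -0.8]
grip_width: 0.0609
```

```bash
python3 - <<'E'
from h import *
go(607.5,-106,55.5,0)
E
```

```text
t 26.37 pos [ 607.  -105.2   56.3] yaw 179.89 tilt 0.14 F [ 0.6 -0.1 -0.8] w 60.9 q [-0.35  0.77  1.58  0.    0.79  1.22]
shift now-frame [-0.005  0.008  0.008] | after-turn frame [-0.005  0.008  0.008] | turn [ 0.0003 -0.0006  0.0007]
```

Emit:
play_rows(series=[[0,0,0,0,0,0,0],[0,0,0,0,0,0,0],[0,0,0,0,0,0,0],[0,0,0,0,0,0,0],[0,0,0,0,0,0,0],[0,0,0,0,0,0,0],[0,0,0,0,0,0,0],[0,0,0,0,0,0,0]], grip_force=45)

```text
time: 27.03
position: [0.608, -0.1056, 0.058]
tool_rot: [-0.001, -0.707, 0.707, 0.0]
ft_force: [-0.4, -1.3, 2.5]
grip_width: 0.0449
```

Emit:
play_rows(series=[[0,0,-0.03,0,0,0,0],[0,0,-0.03,0,0,0,0],[0,0,-0.05,0,0,0,0],[0,0,-0.1,0,0,0,0],[0,0,-0.1,0,0,0,0],[0,0,0,0,0,0,0],[0,0,0,0,0,0,0]])

```text
time: 27.62
position: [0.6082, -0.1057, 0.0902]
tool_rot: [-0.001, -0.707, 0.707, -0.0]
ft_force: [0.6, 0.3, -1.7]
grip_width: 0.0448
```

```bash
python3 - <<'E'
from h import *
go(513.6,263.5,185,12.1)
p=eyes.camera_params("wrist"); im=eyes.camera("wrist"); cv2.imwrite('pics/w22.png',cv2.resize(im[40:330,200:440],None,fx=2,fy=2)[:,:,::-1])
E
```

```text
t 27.62 pos [ 608.2 -105.7   90.2] yaw 179.89 tilt 0.13 F [ 0.6  0.3 -1.7] w 44.8 q [-0.35  0.72  1.57 -0.    0.84  1.22]
shift now-frame [ 0.951 -0.953 -3.689] | after-turn frame [ 0.151 -0.948 -3.808] | turn [-0.0003 -0.0679 -0.0007]
```

View pics/w22.png

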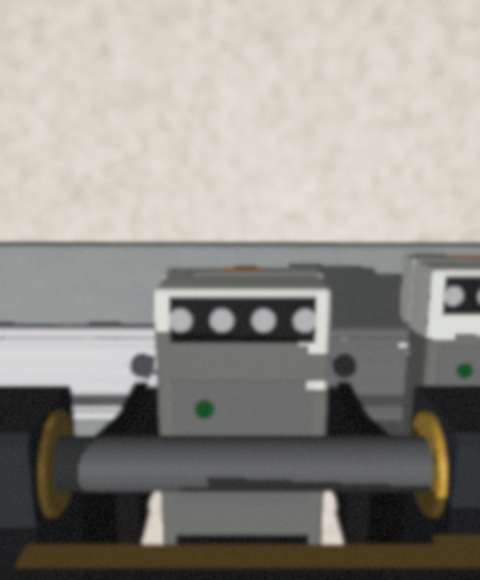

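Emit:
play_rows(series=[[0,0,-0.3,0,0,0,0],[0,0,-0.3,0,0,-0.034,0],[0,0,-0.35,0,0,-0.034,0],[0,0.013,0,-0.3,0,0,0],[0,0.013,0,-0.3,0,0,0],[0,0.013,0,-0.3,0,0,0],[0,0.013,0,-0.3,0,0,0],[0,0.013,0,-0.3,0,0,0],[0,0.013,0,-0.3,0,0,0],[0,0.013,0,-0.3,0,0,0],[0,0.013,0,-0.3,0,0,0],[0,0.013,0,-0.3,0,0,0]])

```text
time: 28.67
position: [0.5383, 0.1572, 0.1833]
tool_rot: [-0.075, 0.703, -0.703, 0.074]
ft_force: [0.4, -0.4, -1.5]
grip_width: 0.0446
```

Emit:
play_rows(series=[[0,0.013,0,-0.3,0,0,0],[0,0.013,0,-0.3,0,0,0],[0,0.01,0,-0.3,0,0,0],[0,0,0,-0.2,0,0,0],[0,0,0,0,0,0,0],[0,0,0,0,0,0,0],[0,0,0,0,0,0,0]])

```text
time: 29.25
position: [0.5126, 0.2622, 0.1833]
tool_rot: [0.075, -0.703, 0.703, -0.074]
ft_force: [0.7, -0.5, -1.4]
grip_width: 0.0443
```

```bash
python3 - <<'E'
from h import *
go(513.6,263.7,150,12.1)
p=eyes.camera_params("wrist"); im=eyes.camera("wrist"); cv2.imwrite('pics/w23.png',cv2.resize(im[40:330,200:440],None,fx=2,fy=2)[:,:,::-1])
E
```

```text
t 29.25 pos [512.6 262.2 183.3] yaw -167.86 tilt 0.07 F [ 0.7 -0.5 -1.4] w 44.3 q [ 0.28  0.54  1.62 -0.    0.98  1.64]
shift now-frame [-0.013  0.333 -0.012] | after-turn frame [-0.013  0.333 -0.012] | turn [-0.0002  0.0002  0.0003]
```

View pics/w23.png

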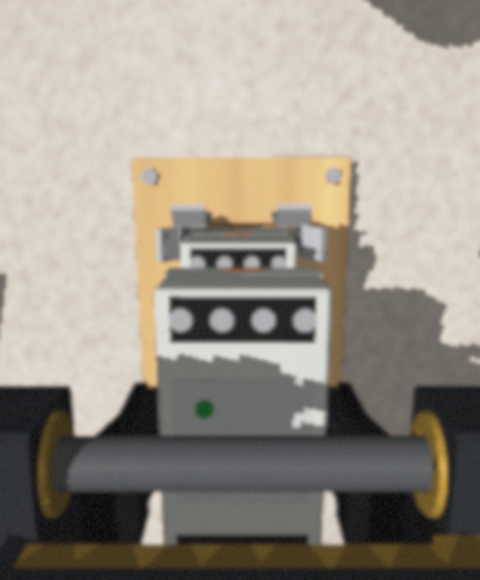

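```bash
cat >> h.py <<'E'
def edge(u1,v1,z1,u2,v2,z2,a=12.1):
    """crop px (x2, origin 200,40): far edge centre of lower (1) and held (2) -> needed tool shift (x,z) in units"""
    p=eyes.camera_params("wrist"); c,s=np.cos(np.radians(a)),np.sin(np.radians(a)); A=np.array([[c,s],[-s,c]])
    f=lambda u,v,z:A@(onz(p,200+u/2,40+v/2,z/1000)[:2]*1000)
    d=f(u1,v1,z1)-f(u2,v2,z2); print("need A-frame mm",d.round(1))
E
python3 -c "
from h import *
edge(238,243,92,242.5,288,183.3-8)"
```

```text
need A-frame mm [1.2 1.6]
```

Emit:
play_rows(series=[[0,-0.013,0,-0.014,0,0,0],[0,0,0.15,0,0,0,0],[0,0,0.15,0,0,0,0],[0,0,0.1,0,0,0,0],[0,0,0.04,0,0,0,0],[0,0,0,0,0,0,0],[0,0,0,0,0,0,0]])

```text
time: 29.88
position: [0.5142, 0.2641, 0.1396]
tool_rot: [0.074, -0.703, 0.703, -0.074]
ft_force: [1.1, 0.4, -1.8]
grip_width: 0.0447
```

```bash
python3 - <<'E'
from h import *
go(513.6,263.7,134.5,12.1)
p=eyes.camera_params("wrist"); im=eyes.camera("wrist"); cv2.imwrite('pics/w24.png',cv2.resize(im[40:330,200:440],None,fx=2,fy=2)[:,:,::-1])
E
```

```text
t 29.88 pos [514.2 264.1 139.6] yaw -167.92 tilt 0.00 F [ 1.1  0.4 -1.8] w 44.7 q [ 0.28  0.61  1.65 -0.    0.89  1.64]
shift now-frame [0.007 0.051 0.003] | after-turn frame [0.007 0.051 0.003] | turn [-0.     -0.0001 -0.    ]
```

View pics/w24.png

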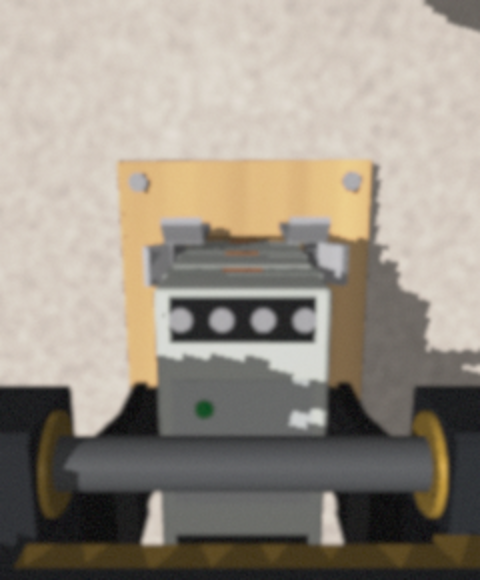

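Emit:
play_rows(series=[[0,0.004,0.03,0.002,0,0,0],[0,0,0.01,0,0,0,0],[0,0,0,0,0,0,0],[0,0,0,0,0,0,0]])

```text
time: 30.27
position: [0.5136, 0.2642, 0.1358]
tool_rot: [-0.075, 0.703, -0.703, 0.075]
ft_force: [-0.6, -0.2, -1.5]
grip_width: 0.0448
```

Emit:
play_rows(series=[[0,0,0.008,0,0,0,0],[0,0,0,0,0,0,0],[0,0,0,0,0,0,0]])

```text
time: 30.52
position: [0.5138, 0.2643, 0.135]
tool_rot: [-0.074, 0.703, -0.703, 0.075]
ft_force: [-0.3, -0.2, -0.6]
grip_width: 0.0446
```

Emit:
play_rows(series=[[0,0,0.006,0,0,0,0],[0,0,0,0,0,0,0],[0,0,0,0,0,0,0]])

```text
time: 30.77
position: [0.5138, 0.2643, 0.135]
tool_rot: [-0.074, 0.703, -0.703, 0.075]
ft_force: [-1.5, -0.0, 6.3]
grip_width: 0.0444
```

Contact. Release, rise and back off.

Emit:
play_rows(series=[[0.7,0,0,0,0,0,0],[0.7,0,0,0,0,0,0],[0.7,0,0,0,0,0,0],[0.7,0,0,0,0,0,0],[0.7,0,-0.1,0,0,0,0],[0.7,0,-0.3,0,0,0,0],[0.7,0,-0.3,0,0,0,0],[0.7,0,-0.2,0,0,0,0],[0.7,0.3,0,0,0,0,0],[0.7,0.3,0,0,0,0,0],[0.7,0.3,0,0,0,0,0],[0.7,0,0,0,0,0,0]])

```text
time: 31.77
position: [0.4179, 0.2437, 0.224]
tool_rot: [0.078, -0.703, 0.704, -0.072]
ft_force: [-0.8, -1.1, -0.1]
grip_width: 0.0609
```

```bash
python3 - <<'E'
from h import *
go(607.5,-186,185,0)
im=eyes.camera("wrist"); cv2.imwrite('pics/w25.png',im[:,:,::-1])
im=eyes.camera("scene"); cv2.imwrite('pics/s25.png',im[:,:,::-1])
E
```

```text
t 31.77 pos [417.9 243.7 224. ] yaw -167.81 tilt 0.55 F [-0.8 -1.1 -0.1] w 60.9 q [0.3  0.38 1.8  0.   0.98 1.65]
shift now-frame [-0.95   0.384  4.6  ] | after-turn frame [-1.896  0.39   4.297] | turn [-0.0005  0.0677  0.003 ]
```

View pics/w25.png

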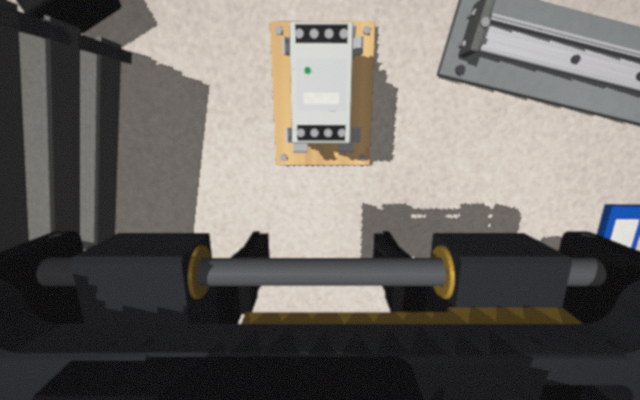

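View pics/s25.png

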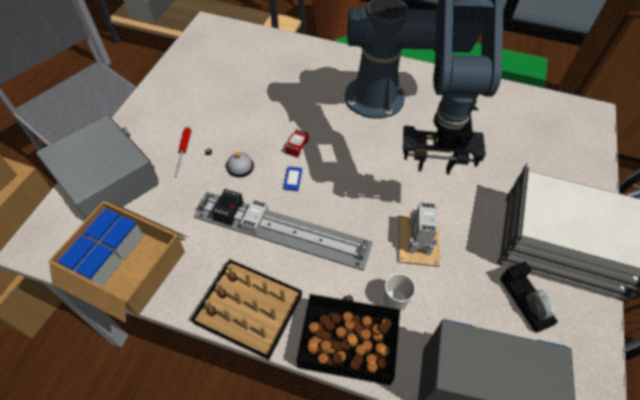

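Emit:
play_rows(series=[[0.7,0,0,0.1,0,0.034,0],[0.7,0,0,0.2,0,0.034,0],[0.7,-0.15,0,0.33,0,0,0],[0.7,-0.15,0,0.33,0,0,0],[0.7,-0.15,0,0.33,0,0,0],[0.7,-0.15,0,0.33,0,0,0],[0.7,-0.15,0,0.33,0,0,0],[0.7,-0.15,0,0.33,0,0,0],[0.7,-0.15,0,0.33,0,0,0],[0.7,-0.15,0,0.33,0,0,0],[0.7,-0.15,0,0.33,0,0,0],[0.7,-0.15,0,0.33,0,0,0]])

```text
time: 32.87
position: [0.5813, -0.1176, 0.2246]
tool_rot: [-0.002, -0.707, 0.707, 0.0]
ft_force: [1.0, 0.2, 0.4]
grip_width: 0.0613
```

Emit:
play_rows(series=[[0.7,-0.15,0,0.33,0,0,0],[0.7,-0.15,0,0.33,0,0,0],[0.7,0,0.3,0.04,0,0,0],[0.7,0,0.3,0,0,0,0],[0.7,0,0.3,0,0,0,0],[0.7,0,0.3,0,0,0,0],[0.7,0,0,0,0,0,0],[0.7,0,0,0,0,0,0]])

```text
time: 33.53
position: [0.6089, -0.1851, 0.1027]
tool_rot: [-0.0, 0.708, -0.707, -0.002]
ft_force: [0.3, 0.6, 0.0]
grip_width: 0.0609
```

```bash
python3 - <<'E'
from h import *
go(607.5,-185.5,56,0)
im=eyes.camera("wrist"); cv2.imwrite('pics/w26.png',im[:,:,::-1])
E
```

```text
t 33.53 pos [ 608.9 -185.1  102.7] yaw 179.86 tilt 0.16 F [0.3 0.6 0. ] w 60.9 q [-0.47  0.72  1.51 -0.    0.91  1.1 ]
shift now-frame [0.013 0.467 0.005] | after-turn frame [0.014 0.467 0.004] | turn [ 0.0004 -0.0008  0.0008]
```

View pics/w26.png

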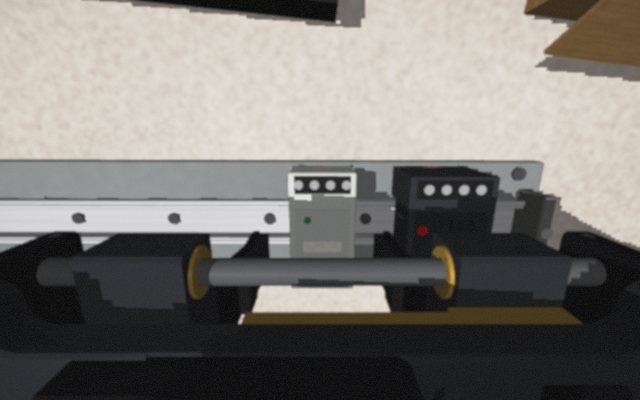

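```bash
python3 - <<'E'
from h import *
p=eyes.camera_params("wrist")
print(onz(p,413,183,.063),onz(p,395,170,.016),"relay",onz(p,289,183,.049),onz(p,356.5,183,.049))
E
```

```text
[ 0.64578289 -0.24175823  0.063     ] [ 0.64693432 -0.242053    0.016     ] relay [ 0.64328552 -0.16443134  0.049     ] [ 0.6431934  -0.20891922  0.049     ]
```

Emit:
play_rows(series=[[0.7,0.013,0,0.012,0,0,0],[0.7,0,0.12,0,0,0,0],[0.7,0,0.12,0,0,0,0],[0.7,0,0.12,0,0,0,0],[0.7,0,0.105,0,0,0,0],[0.7,0,0,0,0,0,0],[0.7,0,0,0,0,0,0]])

```text
time: 34.17
position: [0.6068, -0.1856, 0.0563]
tool_rot: [-0.0, 0.708, -0.707, -0.002]
ft_force: [-0.7, -1.1, -0.0]
grip_width: 0.0609
```

```bash
python3 - <<'E'
from h import *
go(607.5,-186.5,56,0)
E
```

```text
t 34.17 pos [ 606.8 -185.6   56.3] yaw 179.88 tilt 0.15 F [-0.7 -1.1 -0. ] w 60.9 q [-0.47  0.79  1.53  0.    0.82  1.1 ]
shift now-frame [-0.007  0.003  0.009] | after-turn frame [-0.007  0.003  0.009] | turn [ 0.0004 -0.0007  0.0007]
```

Emit:
play_rows(series=[[0,0,0,0,0,0,0],[0,0,0,0,0,0,0],[0,0,0,0,0,0,0],[0,0,0,0,0,0,0],[0,0,0,0,0,0,0],[0,0,0,0,0,0,0],[0,0,0,0,0,0,0],[0,0,0,0,0,0,0]], grip_force=45)

```text
time: 34.83
position: [0.608, -0.1861, 0.0582]
tool_rot: [-0.001, -0.707, 0.707, 0.0]
ft_force: [0.0, -0.4, 3.3]
grip_width: 0.0444
```

Emit:
play_rows(series=[[0,0,-0.03,0,0,0,0],[0,0,-0.03,0,0,0,0],[0,0,-0.05,0,0,0,0],[0,0,-0.1,0,0,0,0],[0,0,-0.1,0,0,0,0],[0,0,0,0,0,0,0],[0,0,0,0,0,0,0]])

```text
time: 35.42
position: [0.6081, -0.1863, 0.0904]
tool_rot: [-0.001, -0.707, 0.708, -0.0]
ft_force: [0.4, 0.1, -2.0]
grip_width: 0.0445
```

```bash
python3 - <<'E'
from h import *
go(513.8,264.0,220,12.1)
p=eyes.camera_params("wrist"); im=eyes.camera("wrist"); cv2.imwrite('pics/w27.png',cv2.resize(im[40:330,200:440],None,fx=2,fy=2)[:,:,::-1])
E
```

```text
t 35.42 pos [ 608.1 -186.3   90.4] yaw 179.89 tilt 0.14 F [ 0.4  0.1 -2. ] w 44.5 q [-0.47  0.74  1.52 -0.    0.88  1.1 ]
shift now-frame [ 0.949 -1.304 -4.499] | after-turn frame [-0.021 -1.296 -4.6  ] | turn [-0.0004 -0.0678 -0.0006]
```

View pics/w27.png

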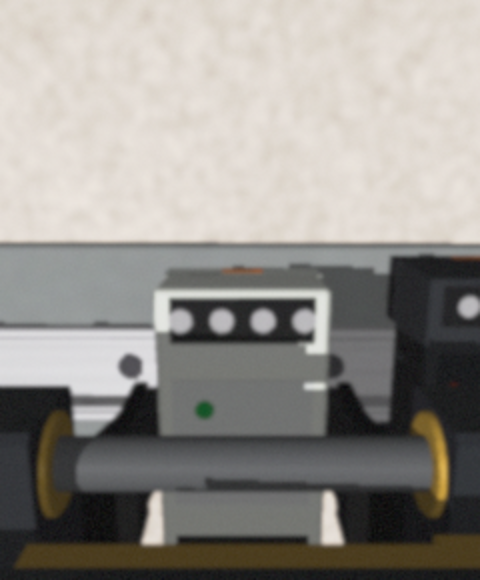

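Same grip as the others. Lift to 220 mm and carry.

Emit:
play_rows(series=[[0,0,-0.33,0,0,0,0],[0,0,-0.33,0,0,0,0],[0,0,-0.33,0,0,-0.034,0],[0,0,-0.3,0,0,-0.034,0],[0,0,0,-0.33,0,0,0],[0,0,0,-0.33,0,0,0],[0,0,0,-0.33,0,0,0],[0,0,0,-0.33,0,0,0],[0,0,0,-0.33,0,0,0],[0,0,0,-0.33,0,0,0],[0,0,0,-0.33,0,0,0],[0,0,0,-0.33,0,0,0]])

```text
time: 36.47
position: [0.5509, 0.0736, 0.2174]
tool_rot: [-0.075, 0.703, -0.703, 0.074]
ft_force: [0.5, 0.4, -1.1]
grip_width: 0.0444
```

Emit:
play_rows(series=[[0,0,0,-0.33,0,0,0],[0,0,0,-0.33,0,0,0],[0,0,0,-0.33,0,0,0],[0,0,0,-0.33,0,0,0],[0,-0.02,0,-0.33,0,0,0],[0,0,0,-0.25,0,0,0],[0,0,0,0,0,0,0],[0,0,0,0,0,0,0],[0,0,0,0,0,0,0]])

```text
time: 37.22
position: [0.5138, 0.2578, 0.2174]
tool_rot: [0.075, -0.703, 0.703, -0.075]
ft_force: [0.8, -0.4, -1.8]
grip_width: 0.0446
```

```bash
python3 - <<'E'
from h import *
go(513.8,264.0,175,12.1)
p=eyes.camera_params("wrist"); im=eyes.camera("wrist"); cv2.imwrite('pics/w28.png',cv2.resize(im[40:330,200:440],None,fx=2,fy=2)[:,:,::-1])
E
```

```text
t 37.22 pos [513.8 257.8 217.4] yaw -167.85 tilt 0.07 F [ 0.8 -0.4 -1.8] w 44.6 q [ 0.27  0.5   1.59 -0.    1.05  1.63]
shift now-frame [-0.013  0.423 -0.061] | after-turn frame [-0.012  0.424 -0.06 ] | turn [-0.0002  0.0003  0.0003]
```

View pics/w28.png

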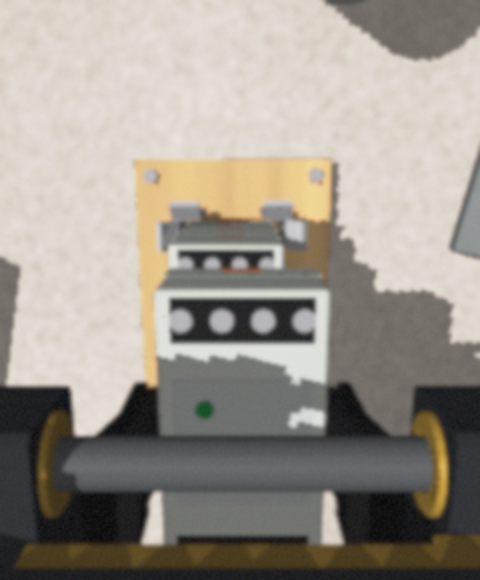

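```bash
python3 -c "
from h import *
edge(225.5,245,126,242.5,290,217.4-8.5)"
```

```text
need A-frame mm [1.1 6.3]
```

Emit:
play_rows(series=[[0,-0.012,0,-0.03,0,0,0],[0,0,0,-0.03,0,0,0],[0,0,0.15,0,0,0,0],[0,0,0.15,0,0,0,0],[0,0,0.1,0,0,0,0],[0,0,0,0,0,0,0],[0,0,0,0,0,0,0]])

```text
time: 37.85
position: [0.514, 0.264, 0.1772]
tool_rot: [0.075, -0.703, 0.703, -0.074]
ft_force: [-0.3, 0.4, -1.6]
grip_width: 0.0448
```

```bash
python3 - <<'E'
from h import *
go(513.8,264.0,169,12.1)
p=eyes.camera_params("wrist"); im=eyes.camera("wrist"); cv2.imwrite('pics/w29.png',cv2.resize(im[40:330,200:440],None,fx=2,fy=2)[:,:,::-1])
E
```

```text
t 37.85 pos [514.  264.  177.2] yaw -167.92 tilt 0.08 F [-0.3  0.4 -1.6] w 44.8 q [0.28 0.55 1.62 0.   0.97 1.64]
shift now-frame [0.002 0.082 0.   ] | after-turn frame [0.002 0.082 0.   ] | turn [-0.     -0.0001  0.0005]
```

View pics/w29.png

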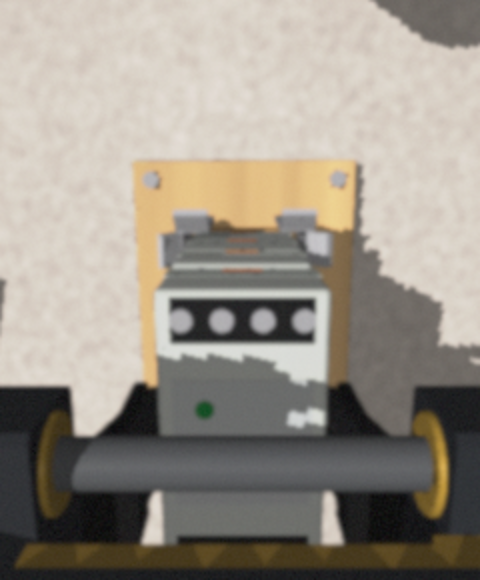

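Emit:
play_rows(series=[[0,0,0.05,0,0,0,0],[0,0,0.02,0,0,0,0],[0,0,0,0,0,0,0],[0,0,0,0,0,0,0]])

```text
time: 38.23
position: [0.5141, 0.2645, 0.1708]
tool_rot: [0.075, -0.703, 0.703, -0.075]
ft_force: [-0.9, 0.8, -1.7]
grip_width: 0.045
```

Emit:
play_rows(series=[[0,0,0.008,0,0,0,0],[0,0,0,0,0,0,0],[0,0,0,0,0,0,0]])

```text
time: 38.48
position: [0.5142, 0.2645, 0.17]
tool_rot: [-0.075, 0.703, -0.703, 0.075]
ft_force: [0.9, 0.0, -1.7]
grip_width: 0.0446
```

Emit:
play_rows(series=[[0,0,0.008,0,0,0,0],[0,0,0,0,0,0,0],[0,0,0,0,0,0,0]])

```text
time: 38.73
position: [0.5143, 0.2645, 0.1693]
tool_rot: [-0.074, 0.703, -0.703, 0.075]
ft_force: [0.1, 0.5, -0.9]
grip_width: 0.0444
```

Emit:
play_rows(series=[[0,0,0.006,0,0,0,0],[0,0,0,0,0,0,0],[0,0,0,0,0,0,0]])

```text
time: 38.98
position: [0.5144, 0.2645, 0.1692]
tool_rot: [-0.074, 0.703, -0.703, 0.075]
ft_force: [-1.6, -0.2, 5.0]
grip_width: 0.0441
```

Emit:
play_rows(series=[[0.7,0,0,0,0,0,0],[0.7,0,0,0,0,0,0],[0.7,0,0,0,0,0,0],[0.7,0,0,0,0,0,0],[0.7,0,-0.1,0,0,0,0],[0.7,0,-0.3,0,0,0,0],[0.7,0,-0.3,0,0,0,0],[0.7,0,-0.1,0,0,0,0],[0.7,0.3,0,0,0,0,0],[0.7,0.3,0,0,0,0,0],[0.7,0.3,0,0,0,0,0],[0.7,0.1,0,0,0,0,0]])

```text
time: 39.98
position: [0.4111, 0.2424, 0.2481]
tool_rot: [0.077, -0.703, 0.703, -0.073]
ft_force: [0.3, -0.0, -0.0]
grip_width: 0.0605
```

Emit:
play_rows(series=[[0.7,0,0,0,0,0,0],[0.7,0,0,0,0,0,0]])

```text
time: 40.15
position: [0.4174, 0.2438, 0.2491]
tool_rot: [-0.074, 0.703, -0.703, 0.076]
ft_force: [0.3, -0.3, -0.3]
grip_width: 0.0608
```

```bash
python3 - <<'E'
from h import *
im=eyes.camera("wrist"); cv2.imwrite('pics/w30.png',im[:,:,::-1])
p=eyes.camera_params("top"); im=eyes.camera("top"); cv2.imwrite('pics/t30.png',im[:,:,::-1])
hsv=cv2.cvtColor(im,cv2.COLOR_RGB2HSV); H,S,V=[hsv[...,i].astype(int) for i in range(3)]
m=(H>100)&(H<130)&(S>120)&(V>60); m[:200]=0; blobs(p,m,.012)
go(431,-140,180,11.7)
E
```

```text
px [378. 251.] xy 429.4 -141.8 size 81.0 x 44.0 long-axis ang 11.4
t 40.25 pos [418.6 243.9 248.9] yaw -167.90 tilt 0.18 F [ 0.3 -1.1 -0.2] w 60.7 q [ 0.3   0.34  1.78 -0.    1.03  1.66]
shift now-frame [0.686 0.686 3.78 ] | after-turn frame [0.658 0.689 3.785] | turn [ 0.0001  0.0022 -0.001 ]
```

View pics/w30.png

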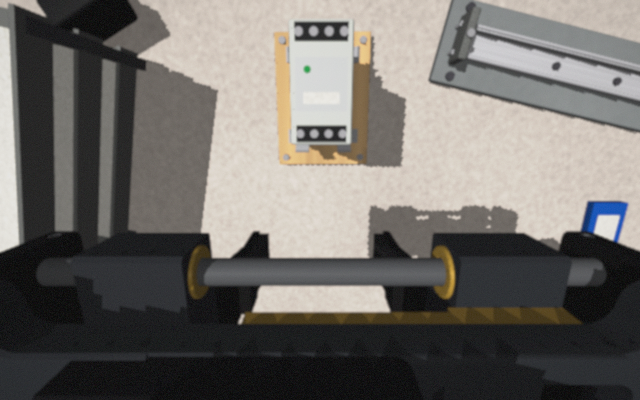

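View pics/t30.png

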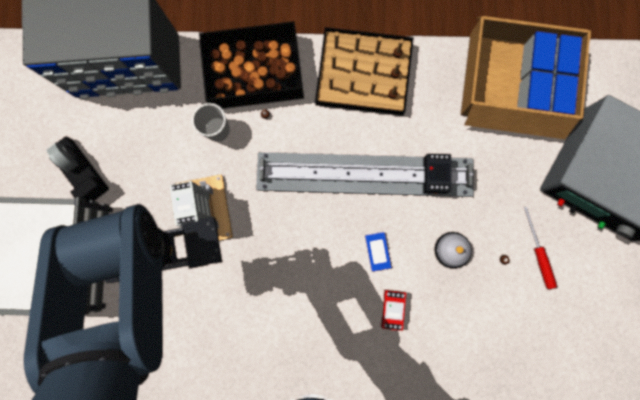

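Emit:
play_rows(series=[[0.9,0.055,0,0.31,0,0.002,0],[0.9,0.055,0,0.31,0,0,0],[0.9,0.055,0,0.31,0,0,0],[0.9,0.055,0,0.31,0,0,0],[0.9,0.055,0,0.31,0,0,0],[0.9,0.055,0,0.31,0,0,0],[0.9,0.055,0,0.31,0,0,0],[0.9,0.055,0,0.31,0,0,0],[0.9,0.055,0,0.31,0,0,0],[0.9,0.055,0,0.31,0,0,0],[0.9,0.055,0.3,0.31,0,0,0],[0.9,0.05,0.3,0.37,0,0,0]])

```text
time: 41.25
position: [0.4316, -0.1372, 0.194]
tool_rot: [0.07, -0.702, 0.705, -0.074]
ft_force: [0.7, 0.1, -0.7]
grip_width: 0.0784
```

Emit:
play_rows(series=[[0.9,0,0.3,0,0,0,0],[0.9,0,0.3,0,0,0,0],[0.9,0,0.3,0,0,0,0],[0.9,0,0,0,0,0,0],[0.9,0,0,0,0,0,0]])

```text
time: 41.67
position: [0.4294, -0.1343, 0.1022]
tool_rot: [-0.073, 0.704, -0.703, 0.071]
ft_force: [0.1, 0.1, -0.1]
grip_width: 0.0785
```

```bash
python3 - <<'E'
from h import *
go(430,-140.5,29,11.7)
im=eyes.camera("wrist"); cv2.imwrite('pics/w31.png',im[:,:,::-1])
E
```

```text
t 41.67 pos [ 429.4 -134.3  102.2] yaw -168.27 tilt 0.19 F [ 0.1  0.1 -0.1] w 78.5 q [-0.55  0.56  1.99 -0.    0.59  0.81]
shift now-frame [0.004 0.732 0.064] | after-turn frame [0.006 0.732 0.062] | turn [0.0007 0.0002 0.0008]
```

View pics/w31.png

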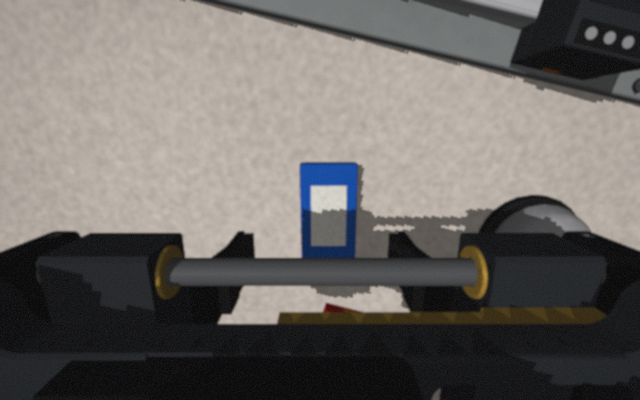

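```bash
python3 - <<'E'
from h import *
p=eyes.camera_params("wrist"); o,_=pose()
c,s=np.cos(np.radians(11.7)),np.sin(np.radians(11.7)); A=np.array([[c,s],[-s,c]])
for u,v in ((300.5,163),(356.5,163)): print(A@(onz(p,u,v,.012)-o['position'])[:2]*1000)
E
```

```text
[41.74230291 15.95633937]
[ 41.79306976 -27.07237108]
```

Emit:
play_rows(series=[[0.9,0,0,0.06,0,0,0],[0.9,0,0.2,0,0,0,0],[0.9,0,0.2,0,0,0,0],[0.9,0,0.2,0,0,0,0],[0.9,0,0,0,0,0,0],[0.9,0,0,0,0,0,0],[0.9,0,0,0,0,0,0]])

```text
time: 42.3
position: [0.4315, -0.1404, 0.0453]
tool_rot: [0.072, -0.703, 0.704, -0.074]
ft_force: [-0.0, 1.1, -0.2]
grip_width: 0.0781
```

```bash
python3 - <<'E'
from h import *
go(430,-140.5,28.5,11.7)
E
```

```text
t 42.30 pos [ 431.5 -140.4   45.3] yaw -168.22 tilt 0.20 F [-0.   1.1 -0.2] w 78.1 q [-0.56  0.69  2.01 -0.    0.44  0.8 ]
shift now-frame [ 0.016  0.168 -0.003] | after-turn frame [ 0.015  0.168 -0.002] | turn [-0.0008  0.0004 -0.0008]
```

Emit:
play_rows(series=[[0.9,0.008,0.1,0,0,0,0],[0.9,0,0.06,0,0,0,0],[0.9,0,0.008,0,0,0,0],[0,0,0,0,0,0,0],[0,0,0,0,0,0,0],[0,0,0,0,0,0,0],[0,0,0,0,0,0,0],[0,0,0,0,0,0,0],[0,0,0,0,0,0,0],[0,0,0,0,0,0,0],[0,0,0,0,0,0,0],[0,0,0,0,0,0,0]], grip_force=20)

```text
time: 43.3
position: [0.4296, -0.1399, 0.0269]
tool_rot: [0.072, -0.703, 0.703, -0.072]
ft_force: [-0.8, 0.1, 1.7]
grip_width: 0.0449
```

```bash
python3 - <<'E'
from h import *
go(514,264,29,11.7)
E
```

```text
t 43.30 pos [ 429.6 -139.9   26.9] yaw -168.24 tilt 0.01 F [-0.8  0.1  1.7] w 44.9 q [-0.56  0.73  2.02  0.    0.4   0.8 ]
shift now-frame [-1.649 -0.021 -3.782] | after-turn frame [-1.646 -0.021 -3.783] | turn [-0.      0.0003 -0.    ]
```

Emit:
play_rows(series=[[0,0,-0.2,0,0,0,0],[0,0,-0.33,0,0,0,0],[0,0,-0.33,0,0,0,0],[0,0,-0.33,0,0,0,0],[0,0,-0.33,0,0,0,0],[0,0,-0.33,0,0,0,0],[0,0,-0.25,0,0,0,0],[0,0,0,0,0,0,0],[0,0,0,0,0,0,0]])

```text
time: 44.05
position: [0.4299, -0.14, 0.2379]
tool_rot: [0.072, -0.703, 0.704, -0.073]
ft_force: [-0.1, -0.8, -1.0]
grip_width: 0.0445
```

```bash
python3 - <<'E'
from h import *
go(514,264,240,12)
im=eyes.camera("wrist"); cv2.imwrite('pics/w32.png',im[:,:,::-1])
E
```

```text
t 44.05 pos [ 429.9 -140.   237.9] yaw -168.23 tilt 0.19 F [-0.1 -0.8 -1. ] w 44.5 q [-0.56  0.31  1.86 -0.    0.97  0.8 ]
shift now-frame [-1.647 -0.026 -3.784] | after-turn frame [-1.662 -0.021 -3.777] | turn [-0.0007 -0.0013 -0.0007]
```

View pics/w32.png

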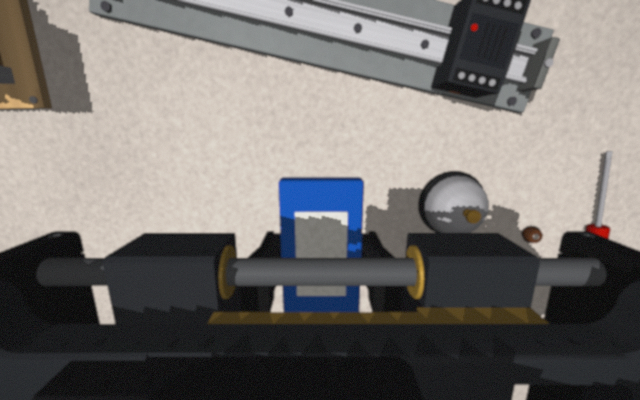

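Emit:
play_rows(series=[[0,-0.13,0,-0.3,0,-0.001,0],[0,-0.13,0,-0.3,0,0,0],[0,-0.13,0,-0.3,0,0,0],[0,-0.13,0,-0.3,0,0,0],[0,-0.13,0,-0.3,0,0,0],[0,-0.13,0,-0.3,0,0,0],[0,-0.13,0,-0.3,0,0,0],[0,-0.13,0,-0.3,0,0,0],[0,-0.13,0,-0.3,0,0,0],[0,-0.13,0,-0.3,0,0,0],[0,-0.13,0,-0.3,0,0,0],[0,-0.13,0,-0.3,0,0,0]])

```text
time: 45.1
position: [0.5063, 0.2459, 0.2338]
tool_rot: [0.076, -0.703, 0.704, -0.072]
ft_force: [0.9, -0.6, -0.1]
grip_width: 0.0444
```

Emit:
play_rows(series=[[0,-0.1,0,-0.17,0,0,0],[0,0,0,0,0,0,0],[0,0,0,0,0,0,0],[0,0,0,0,0,0,0]])

```text
time: 45.43
position: [0.5126, 0.2625, 0.2347]
tool_rot: [0.075, -0.703, 0.704, -0.072]
ft_force: [-0.4, -1.4, -1.9]
grip_width: 0.0448
```

```bash
python3 - <<'E'
from h import *
go(514,264,200,12.1)
p=eyes.camera_params("wrist"); im=eyes.camera("wrist"); cv2.imwrite('pics/w33.png',cv2.resize(im[40:330,200:440],None,fx=2,fy=2)[:,:,::-1])
E
```

```text
t 45.43 pos [512.6 262.5 234.7] yaw -168.05 tilt 0.29 F [-0.4 -1.4 -1.9] w 44.8 q [ 0.28  0.48  1.57 -0.    1.1   1.64]
shift now-frame [-0.019  0.347 -0.013] | after-turn frame [-0.017  0.347 -0.012] | turn [-0.0003 -0.0008  0.0016]
```

View pics/w33.png

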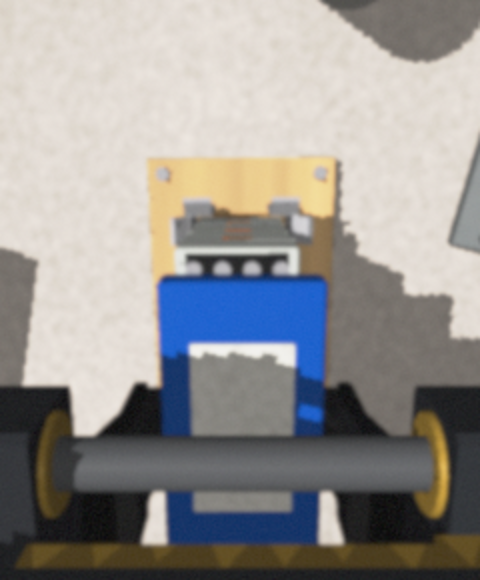

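```bash
python3 -c "
from h import *
edge(237,248,160,242.5,277,219.7)"
```

```text
need A-frame mm [-0.3  1.8]
```

Emit:
play_rows(series=[[0,0,0,-0.016,0,-0.0005,0],[0,0,0.15,0,0,0,0],[0,0,0.15,0,0,0,0],[0,0,0.08,0,0,0,0],[0,0,0,0,0,0,0],[0,0,0,0,0,0,0]])

```text
time: 45.98
position: [0.5136, 0.2643, 0.1986]
tool_rot: [0.074, -0.703, 0.703, -0.073]
ft_force: [0.3, -0.3, 0.0]
grip_width: 0.0448
```

```bash
python3 - <<'E'
from h import *
go(514,264,187,12.1)
p=eyes.camera_params("wrist"); im=eyes.camera("wrist"); cv2.imwrite('pics/w34.png',cv2.resize(im[40:330,200:440],None,fx=2,fy=2)[:,:,::-1])
E
```

```text
t 45.98 pos [513.6 264.3 198.6] yaw -168.02 tilt 0.06 F [ 0.3 -0.3  0. ] w 44.8 q [0.28 0.53 1.6  0.   1.02 1.64]
shift now-frame [-0.004  0.116  0.004] | after-turn frame [-0.004  0.116  0.004] | turn [-0.     -0.0007  0.0003]
```

View pics/w34.png

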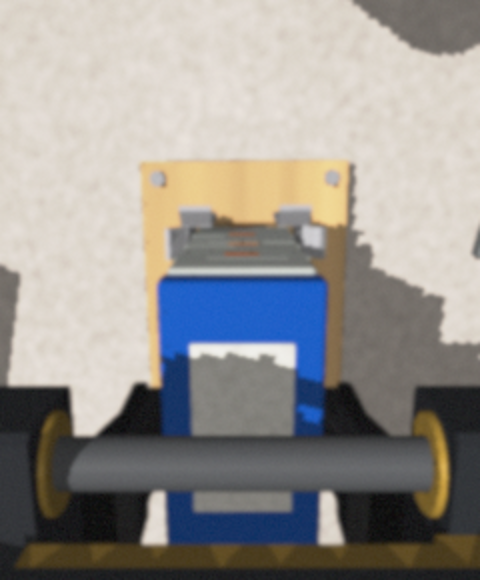

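```bash
python3 -c "
from h import *
edge(242.5,267,160,243,277,183.6)"
```

```text
need A-frame mm [-1.1  0.1]
```

Emit:
play_rows(series=[[0,0,0.06,0,0,0,0],[0,0,0.03,0,0,0,0],[0,0,0.01,0,0,0,0],[0,0,0,0,0,0,0],[0,0,0,0,0,0,0]])

```text
time: 46.45
position: [0.5137, 0.265, 0.1889]
tool_rot: [0.074, -0.703, 0.703, -0.074]
ft_force: [-0.2, 0.7, -1.1]
grip_width: 0.0449
```

Pull back 1 mm in x and keep lowering to contact.

Emit:
play_rows(series=[[0,0.01,0.01,0,0,0,0],[0,0,0,0,0,0,0],[0,0,0,0,0,0,0]])

```text
time: 46.7
position: [0.5126, 0.2647, 0.1879]
tool_rot: [-0.074, 0.703, -0.703, 0.074]
ft_force: [0.8, -0.2, -0.5]
grip_width: 0.0447
```

Emit:
play_rows(series=[[0,0,0.008,0,0,0,0],[0,0,0,0,0,0,0],[0,0,0,0,0,0,0]])

```text
time: 46.95
position: [0.5127, 0.2647, 0.187]
tool_rot: [0.074, -0.703, 0.703, -0.074]
ft_force: [-0.0, -0.2, 0.3]
grip_width: 0.0447
```

Emit:
play_rows(series=[[0,0,0.006,0,0,0,0],[0,0,0,0,0,0,0],[0,0,0,0,0,0,0]])

```text
time: 47.2
position: [0.5128, 0.2647, 0.1869]
tool_rot: [-0.074, 0.703, -0.703, 0.074]
ft_force: [-0.9, -0.5, 3.2]
grip_width: 0.0447
```

Emit:
play_rows(series=[[0.7,0,0,0,0,0,0],[0.7,0,0,0,0,0,0],[0.7,0,0,0,0,0,0],[0.7,0,0,0,0,0,0],[0.7,0,-0.1,0,0,0,0],[0.7,0,-0.3,0,0,0,0],[0.7,0,-0.3,0,0,0,0],[0.7,0,0,0,0,0,0],[0.7,0.3,0,0,0,0,0],[0.7,0.3,0,0,0,0,0],[0.7,0.3,0,0,0,0,0],[0.7,0.1,0,0,0,0,0]])

```text
time: 48.2
position: [0.4099, 0.2428, 0.2563]
tool_rot: [0.076, -0.703, 0.703, -0.073]
ft_force: [0.0, -0.1, -0.2]
grip_width: 0.0606
```

Emit:
play_rows(series=[[0.7,0,0,0,0,0,0],[0.7,0,0,0,0,0,0]])

```text
time: 48.37
position: [0.4161, 0.2442, 0.2572]
tool_rot: [-0.073, 0.703, -0.703, 0.075]
ft_force: [0.9, 0.1, 0.2]
grip_width: 0.0611
```

```bash
python3 - <<'E'
from h import *
im=eyes.camera("wrist"); cv2.imwrite('pics/w35.png',cv2.resize(im[0:240,180:460],None,fx=2.5,fy=2.5)[:,:,::-1])
im=eyes.camera("scene"); cv2.imwrite('pics/s35.png',cv2.resize(im[130:280,220:470],None,fx=3,fy=3)[:,:,::-1])
im=eyes.camera("top"); cv2.imwrite('pics/t35.png',im[:,:,::-1])
go(431,-330,180,11.7)
E
```

```text
t 48.52 pos [417.1 244.3 256.8] yaw -167.99 tilt 0.15 F [ 0.  -0.1 -0.5] w 60.6 q [ 0.3   0.32  1.77 -0.    1.05  1.66]
shift now-frame [1.061 0.764 5.646] | after-turn frame [1.029 0.768 5.652] | turn [ 0.0001  0.0017 -0.0008]
```

View pics/w35.png

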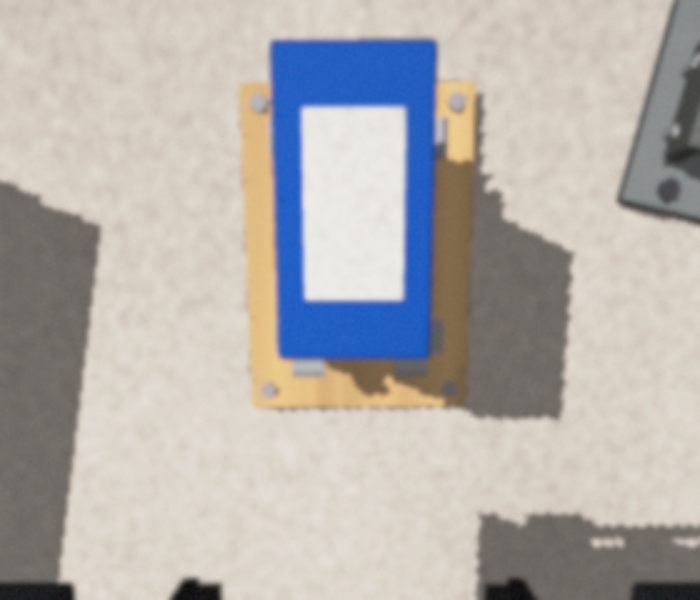

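View pics/s35.png

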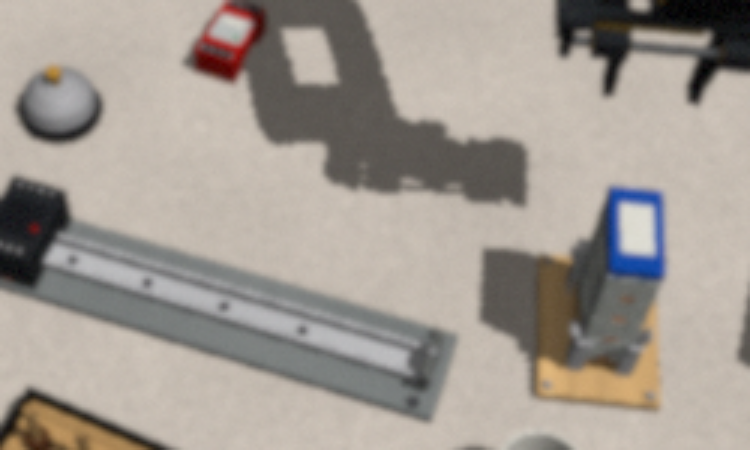

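View pics/t35.png

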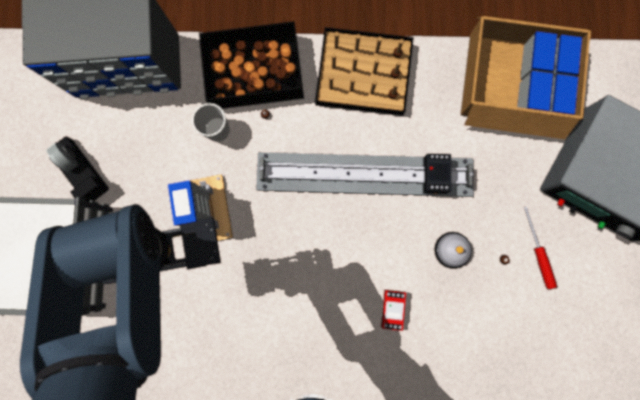

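```bash
python3 - <<'E'
from h import *
for n in ("top","scene"):
    p=eyes.camera_params(n); im=eyes.camera(n)
    hsv=cv2.cvtColor(im,cv2.COLOR_RGB2HSV); H,S,V=[hsv[...,i].astype(int) for i in range(3)]
    g=proj(p,[.425,-.31,.06])[0]; print(n,g)
    m=(H>10)&(H<28)&(S>110); yy,xx=np.mgrid[:400,:640]; m&=(np.hypot(xx-g[0],yy-g[1])<30)
    ys,xs=np.where(m); print(len(xs),xs.mean(),ys.mean(),onz(p,xs.mean(),ys.mean(),.061))
E
```

```text
top [458.30412183 255.16310475]
38 459.5 249.5 [ 0.43721056 -0.31234538  0.061     ]
scene [239.20020738 150.59633512]
15 237.4 154.4 [ 0.44102557 -0.30839821  0.061     ]
```

Emit:
play_rows(series=[[0,0.075,0,0.31,0,0,0],[0,0.075,0,0.31,0,0,0],[0,0.075,0,0.31,0,0,0],[0,0.075,0,0.31,0,0,0],[0,0.075,0,0.31,0,0,0],[0,0.075,0,0.31,0,0,0],[0,0.075,0,0.31,0,0,0],[0,0.075,0,0.31,0,0,0],[0,0.075,0,0.31,0,0,0],[0,0.075,0,0.31,0,0,0],[0,0.075,0,0.31,0,0,0],[0,0.075,0,0.31,0,0,0]])

```text
time: 49.62
position: [0.4048, -0.141, 0.2564]
tool_rot: [0.074, -0.703, 0.703, -0.074]
ft_force: [0.1, 0.0, -0.7]
grip_width: 0.0009
```

Emit:
play_rows(series=[[0,0.075,0,0.31,0,0,0],[0,0.075,0,0.31,0,0,0],[0,0.075,0,0.31,0,0,0],[0,0.075,0,0.31,0,0,0],[0,0.06,0,0.18,0,0,0],[0,0,0.3,0,0,0,0],[0,0,0.3,0,0,0,0],[0,0,0,0,0,0,0],[0,0,0,0,0,0,0]])

```text
time: 50.37
position: [0.3983, -0.2848, 0.1952]
tool_rot: [-0.075, 0.704, -0.702, 0.073]
ft_force: [-0.2, 0.4, 0.6]
grip_width: 0.0007
```

```bash
python3 - <<'E'
from h import *
go(438,-311,120,11.7)
p=eyes.camera_params("wrist"); im=eyes.camera("wrist"); cv2.imwrite('pics/w36.png',im[:,:,::-1])
hsv=cv2.cvtColor(im,cv2.COLOR_RGB2HSV); H,S,V=[hsv[...,i].astype(int) for i in range(3)]
m=((H>10)&(H<28)&(S>110)).astype(np.uint8); m[225:]=0
n,l,st,c=cv2.connectedComponentsWithStats(m)
for i in range(1,n):
    if st[i][4]>15: print(st[i],c[i],onz(p,*c[i],.062))
E
```

```text
t 50.37 pos [ 398.3 -284.8  195.2] yaw -167.99 tilt 0.25 F [-0.2  0.4  0.6] w 0.7 q [-0.85  0.43  1.82  0.    0.9   0.51]
shift now-frame [-0.335  0.75   0.341] | after-turn frame [-0.336  0.752  0.337] | turn [0.0012 0.0017 0.0007]
[350 158  17  17 216] [357.91203704 165.91666667] [ 0.43815658 -0.31004454  0.062     ]
[440 189  17  17 100] [446.46 196.35] [ 0.42779337 -0.39764527  0.062     ]
```

View pics/w36.png

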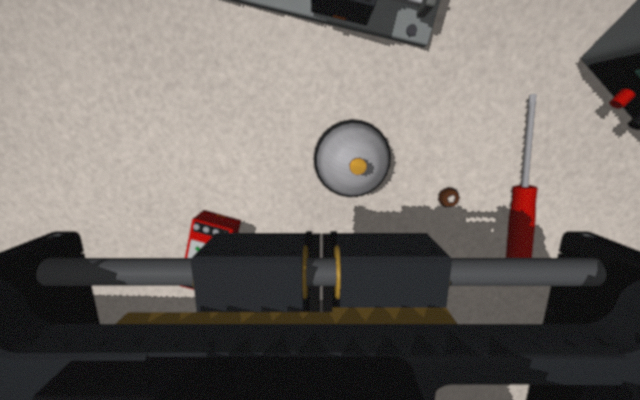

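Emit:
play_rows(series=[[0,-0.17,0,0.17,0,0,0],[0,-0.165,0,0.165,0,0,0],[0,0,0.3,0,0,0,0],[0,0,0.3,0,0,0,0],[0,0,0.15,0,0,0,0],[0,0,0,0,0,0,0],[0,0,0,0,0,0,0],[0,0,0,0,0,0,0]])

```text
time: 51.08
position: [0.4399, -0.312, 0.1234]
tool_rot: [0.073, -0.702, 0.704, -0.075]
ft_force: [0.1, -0.1, -0.4]
grip_width: 0.0005
```

```bash
python3 - <<'E'
from h import *
go(438.2,-310.3,91,11.7)
im=eyes.camera("wrist"); cv2.imwrite('pics/w37.png',im[:,:,::-1])
im=eyes.camera("scene"); cv2.imwrite('pics/s37.png',cv2.resize(im[110:210,180:300],None,fx=5,fy=5)[:,:,::-1])
E
```

```text
t 51.08 pos [ 439.9 -312.   123.4] yaw -167.94 tilt 0.24 F [ 0.1 -0.1 -0.4] w 0.5 q [-0.82  0.59  1.76  0.    0.78  0.54]
shift now-frame [ 0.014  0.324 -0.021] | after-turn frame [ 0.013  0.324 -0.02 ] | turn [-0.0012  0.002  -0.0007]
```

View pics/s37.png

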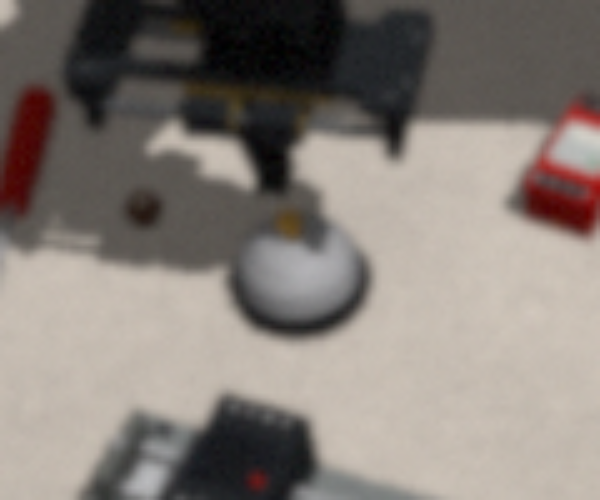

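Emit:
play_rows(series=[[0,0.01,0.15,-0.018,0,0,0],[0,0,0.13,0,0,0,0],[0,0,0,0,0,0,0],[0,0,0,0,0,0,0]])

```text
time: 51.52
position: [0.4374, -0.3096, 0.0942]
tool_rot: [0.074, -0.703, 0.703, -0.074]
ft_force: [-0.1, 0.1, -0.4]
grip_width: 0.0005
```

```bash
python3 - <<'E'
from h import *
go(438.2,-310.3,83,11.7)
im=eyes.camera("wrist"); cv2.imwrite('pics/w38.png',im[:,:,::-1])
im=eyes.camera("scene"); cv2.imwrite('pics/s38.png',cv2.resize(im[110:210,180:300],None,fx=5,fy=5)[:,:,::-1])
E
```

```text
t 51.52 pos [ 437.4 -309.6   94.2] yaw -167.97 tilt 0.04 F [-0.1  0.1 -0.4] w 0.5 q [-0.82  0.64  1.78 -0.    0.72  0.54]
shift now-frame [-0.006  0.112  0.009] | after-turn frame [-0.006  0.112  0.009] | turn [-0.0002  0.0018 -0.0001]
```

View pics/s38.png

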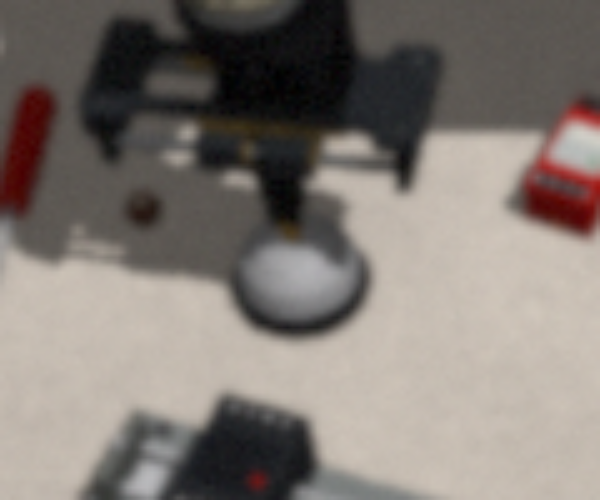

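View pics/w38.png

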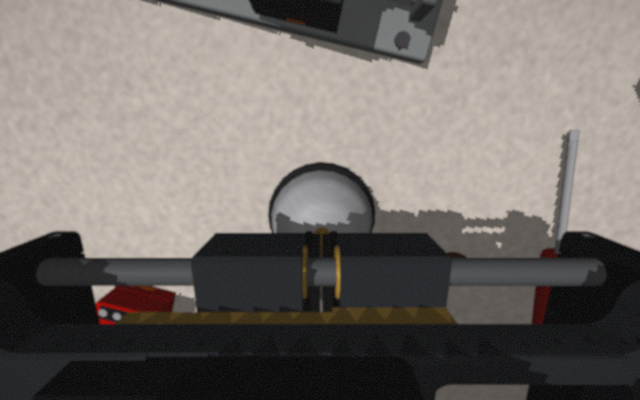

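The fingertips are right over the knob. Press down.

Emit:
play_rows(series=[[0,0,0.05,0,0,0,0],[0,0,0.03,0,0,0,0],[0,0,0,0,0,0,0],[0,0,0,0,0,0,0]])

```text
time: 51.95
position: [0.4383, -0.3104, 0.0862]
tool_rot: [0.073, -0.702, 0.704, -0.075]
ft_force: [2.0, -0.7, 5.7]
grip_width: 0.0003
```

Emit:
play_rows(series=[[0,0,0.02,0,0,0,0],[0,0,0.01,0,0,0,0],[0,0,0,0,0,0,0]])

```text
time: 52.2
position: [0.4383, -0.3104, 0.0834]
tool_rot: [0.073, -0.702, 0.704, -0.075]
ft_force: [1.4, -1.1, 6.4]
grip_width: 0.0003
```

Emit:
play_rows(series=[[0,0,0.01,0,0,0,0],[0,0,0.01,0,0,0,0],[0,0,0,0,0,0,0]])

```text
time: 52.45
position: [0.4383, -0.3105, 0.0832]
tool_rot: [0.073, -0.702, 0.704, -0.075]
ft_force: [-0.9, 1.5, 20.1]
grip_width: 0.0007
```

At the stop: the force jumped to 20 N and z stopped falling at 83.2 mm. Hold briefly, then lift.

Emit:
play_rows(series=[[0,0,0,0,0,0,0],[0,0,0,0,0,0,0],[0,0,-0.05,0,0,0,0],[0,0,-0.1,0,0,0,0],[0,0,-0.3,0,0,0,0],[0,0,-0.3,0,0,0,0],[0,0,-0.3,0,0,0,0],[0,0,0,0,0,0,0],[0,0,0,0,0,0,0]])

```text
time: 53.2
position: [0.4374, -0.3094, 0.1869]
tool_rot: [0.074, -0.703, 0.704, -0.075]
ft_force: [-0.0, 0.1, 0.0]
grip_width: 0.0008
```

```bash
python3 - <<'E'
from h import *
go(438,-310,180,12)
im=eyes.camera("scene"); cv2.imwrite('pics/s40.png',im[:,:,::-1])
p=eyes.camera_params("top"); im=eyes.camera("top"); cv2.imwrite('pics/t40.png',im[:,:,::-1])
hsv=cv2.cvtColor(im,cv2.COLOR_RGB2HSV); H,S,V=[hsv[...,i].astype(int) for i in range(3)]
m=((H>100)&(H<130)&(S>120)&(V>60)).astype(np.uint8); m[:150]=0; m[260:]=0
blobs(p,m,.172)
E
```

```text
t 53.20 pos [ 437.4 -309.4  186.9] yaw -167.96 tilt 0.12 F [-0.   0.1  0. ] w 0.8 q [-0.82  0.49  1.72 -0.    0.93  0.54]
shift now-frame [-0.005  0.069  0.007] | after-turn frame [-0.005  0.069  0.007] | turn [-0.0006  0.0002 -0.0003]
px [182. 203.] xy 511.6 260.2 size 83.9 x 45.4 long-axis ang 11.9
```

View pics/t40.png

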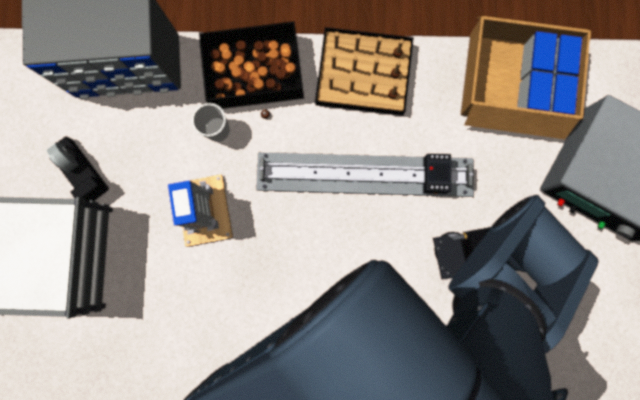

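View pics/s40.png

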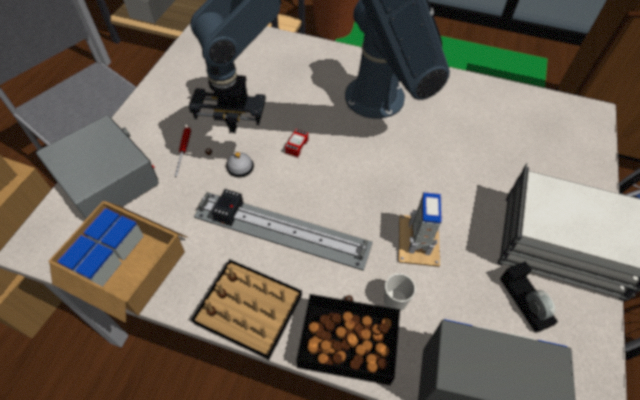

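```bash
python3 -c "
from rig import ticket
print(ticket.hand_in())"
```

```text
the job is handed in; nothing more can be done
None
```

I handed the job in at about 53 s of robot time. I set the base pad in the jig, stacked all four white relays on it right way up, and covered the stack with the blue pad, label up. Last, I pressed the bell to its stop: z stopped falling at the expected height and the force jumped to 20 N.

**Last checks:**
- **Stack:** From the top camera the blue pad is centred within about 2 mm of the jig, at 11.9° against 12.3° for the jig.
- **Rest of the scene:** The supply is still on the rail, the cup is upright, and the gripper is clear of everything.
- **Disagreement:** The top and wrist cameras differed by 2–4 mm on where the jig is. I placed everything by the wrist camera, and each part went in without side contact.

I saw no sign of the base pad or bell being knocked aside. The hand-in reports no verdict.

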